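# Scoop wax nuggets into the warmer pan

### The arm

A 7-joint arm with a two-finger parallel gripper is mounted at the origin on the work surface. World frame = base frame: x ahead of the robot, y to its left, z up, the work surface at z = 0. Lengths are in m, angles in rad, forces in N, time in s.
With the tool pointing down it reaches from about 0.35 to 0.9 m from the base axis. Payload 8.1 kg.
Tool frame: the origin (TCP) lies at the very end of the fingers, on their centre line; the grasp point (between the pads) lies 19 mm behind it; z points along the fingers, y is the line along which they close (so a half turn about z gives the same grasp; the last joint's range is limited). The gripper opens to 92 mm and grips with 3 to 60 N. Pads are 19 mm wide; open, the fingers measure 130 mm over their backs; the gripper's body (75 mm by 190 mm) begins 47 mm behind the grasp point.
Start: joints at [-0.103, 0.434, 0.025, 1.573, -0.012, 1.134, -0.075], TCP at [0.625, -0, 0.227] pointing down, gripper open.
Joint ranges: [-2.62, 2.62], [-0.44, 2.09], [-1.27, 1.32], [0.08, 2.57], [-1.32, 4.46], [0.12, 2], [-2.74, 2.74]. Speed limits (rad/s): [2.22, 2.22, 3.01, 3.01, 3.14, 3.14, 3.14].

### API

Orientations are given as a rotation vector (axis times angle).
In Python, from cell import arm gives the robot as it stands.
- The arm moves only by the tool carry_out, never from a script. Its argument "commands" is a list of rows, each a list of 7 numbers: the opening, from 0 (shut) to 1 (fully open), then the shift along the tool's x, y, z each as a share of 0.025 m, from -1 to 1, then the turn, a rotation vector about the tool's x, y, z each as a share of 0.1 rad, from -1 to 1. A call has 1 to 8 rows; each row shifts and turns the commanded pose from where the row before left it, along the tool's axes as they then stand; what a row does not reach is not made up. A row lasts 1/10 s, in which the tool goes at most 50 mm and 8.59 degrees, less where a joint would pass 70% of its speed; a pose out of reach is approached as far as the arm can. A call with a number of a shift or a turn outside -1 to 1 is refused whole. A call with a gripper value outside its range is refused whole. The fingers move at their own pace and stop on an object; "squeeze" is the grip in N (left out, the last holds). Time passes only in rows, so rows that do not move let the fingers close. It gives the time, the measured TCP pose, the force, the opening and the grip force at its end, in the units of the state.
- arm.observe(): the state, without advancing time (a new reading comes with each control period).
- arm.get_image(name): name is "scene" or "side" or "wrist"; returns a dict with "pixels" (480x640x3 uint8, red, green, blue), "range_z" (480x640 float32, m along the optical axis (not along the pixel's ray), 0 where there is no reading), "mtx" (3x3 intrinsics, pixels), "R" (3x3) and "t" (3): a world point X has camera coordinates R X + t; the wrist camera has in their place "tool_from_camera" (4x4, takes a point from camera to tool coordinates, whose origin is the TCP and whose axes are the flange's). Camera axes: x right, y down, z forward; pixel columns grow to the right and rows downward; lengths in m; the calibration is good to about 2 mm. The wrist camera is an equidistant fisheye: a pixel r from the principal point sees the ray r / f radians off the axis. A picture is of the moment at which its call begins: read the wrist's pose just before it.
- arm.sign_off(): hands the job in; it is judged then, once.
The state is a dict: "clock": time; "joints": joint angles; "dq": joint speeds; "joint_efforts": joint torques, N m; "position": TCP position; "ee_rot": TCP orientation; "force": force on the tool from outside, world axes, zero at the start; "ft_torque": the same for the moment, N m; "width": opening from 0.0 (shut) to 1.0 (fully open); "gripper_force": force on a finger pad.
Only numpy, scipy, OpenCV 4.12 (cv2) and the standard library are available. Lean on these libraries where they do the work, as an engineer would, in place of code of your own. Each camera call takes 0.05 s, during which the arm holds its last target. There are 200 camera calls.

### The job

Draw the scoop out of the tool cubby and lay it down the right way up on the cutting mat, let go, and take it again by its handle. With the scoop, not with the fingers, move at least three of the wax nuggets from the bin into the pan of the wax warmer; any others stay in the bin, and none may be left lying elsewhere. Then lay the scoop back on the mat, the right way up with its bowl on the mat, let go, and leave the other tools and jars where they are.

Things in the scene. Friction and masses are not known exactly. Their poses are not given: they have to be found in the camera images.
- scoop: metal hand scoop, wooden handle, 200 mm long. Origin: centre of the bowl's underside; +x out of the open mouth, z up. Bowl: x -47 to +48 mm, 66 mm wide (60 inside), 3 mm walls; back and sides 40 mm high to x = +20, then 24, then 8 mm from x = 34; front open. Starts upright on the bench: bowl in front of a cubby compartment, mouth away from it, handle wholly under the roof
- scoop_handle (a point): point on the middle of the scoop's handle, 53 mm behind the bowl's back wall (scoop frame x = -100, z = 37 mm). The handle is a bar 20 mm wide (y) and 15 mm thick; it starts at the back wall (x = -47, its middle at z = 26 mm) and rises backwards by 12 degrees to x = -150, z = 48 mm
- cubby: low wooden tool cubby, fixed, 130 mm deep (x), 256 mm wide (y), roof 66 to 76 mm above the bench; two compartments 116 mm wide (centres y = -64 and +64 mm), open towards -x, no floor. A carton and spools, tops 121 mm above the bench, are fixed on the rear half of its roof (x > 0). Origin at bench level under its centre
- mat: flat dark rubber cutting mat, 260 mm (x) by 140 mm (y), 3 mm thick, clear of other things. Origin: centre of its underside. Fixed
- bin: wooden nugget bin, fixed. Origin at bench level; long axis x. Inside 80 mm wide (y). Floor 5 mm thick, level from x = -130 to +53 mm, where the back starts to slope up at 62 degrees towards +x, to 62 mm height at x = 83. Side walls 6 mm thick: 34 mm high for x -135 to -20, 62 mm high for x -20 to 93. Front (-x): only a lip 5 mm thick, 14 mm high, outer face at x = -135
- pan: open round steel pan on a wax warmer, fixed. Origin: centre at bench level. Rim 100 mm above the bench, 66 mm outer radius, 3 mm wall, inner floor 35 mm above the bench with radius about 53 mm; a dark round base of 70 mm radius below
- nugget1: one of five alike beeswax nuggets: a chunky disc with bevelled edges, 28 mm across, 24 mm high, 16 g. Origin at its centre. All five start flat on the floor of the bin, towards its back (bin x about -40 to 55 mm)
- nugget2: one of five alike beeswax nuggets: a chunky disc with bevelled edges, 28 mm across, 24 mm high, 16 g. Origin at its centre. All five start flat on the floor of the bin, towards its back (bin x about -40 to 55 mm)
- nugget3: one of five alike beeswax nuggets: a chunky disc with bevelled edges, 28 mm across, 24 mm high, 16 g. Origin at its centre. All five start flat on the floor of the bin, towards its back (bin x about -40 to 55 mm)
- nugget4: one of five alike beeswax nuggets: a chunky disc with bevelled edges, 28 mm across, 24 mm high, 16 g. Origin at its centre. All five start flat on the floor of the bin, towards its back (bin x about -40 to 55 mm)
- nugget5: one of five alike beeswax nuggets: a chunky disc with bevelled edges, 28 mm across, 24 mm high, 16 g. Origin at its centre. All five start flat on the floor of the bin, towards its back (bin x about -40 to 55 mm)
- brush: a glue brush 170 mm long lying beside the scoop's place, in the other compartment of the cubby, sticking out towards the robot; a bystander. Origin under its middle
- hammer: a hammer 240 mm long, 26 mm high, lying on the bench; a bystander. Origin under the middle of its length, handle to -x
- spool: a big dark thread spool, 52 mm across, 70 mm high, standing; a bystander. Origin at the centre of its underside
- jar: an amber glass jar, 64 mm across, 70 mm high, standing; a bystander. Origin at the centre of its underside
- awl: an awl 130 mm long with a wooden handle 26 mm thick, lying; a bystander. Origin under its middle
Things that resemble listed ones, but are neither listed nor needed, are in the scene too. Of the things that look like the scoop, the larger one is meant.

How it is judged:
On the way, in this order (a step that is already met when the one before it is completed fails the run):
1. the scoop lies upright, at rest and let go, with its bowl on the mat (x of scoop in the frame of mat between -0.13 and 0.13 m and y of scoop in the frame of mat between -0.07 and 0.07 m and z of scoop in the frame of mat between -0.01 and 0.012 m and angle between scoop's own z axis and vertical below 0.15 rad and linear speed of scoop below 0.03 m/s and contact force between the fingers and scoop below 0.3 N), for 0.2 s.
2. the scoop is lifted clear of the mat and the bin with at least one nugget in it (height (world z) of scoop above 0.07 m and ((x of nugget1 in the frame of scoop between -0.047 and 0.05 m and y of nugget1 in the frame of scoop between -0.034 and 0.034 m and z of nugget1 in the frame of scoop between 0 and 0.06 m) or (x of nugget2 in the frame of scoop between -0.047 and 0.05 m and y of nugget2 in the frame of scoop between -0.034 and 0.034 m and z of nugget2 in the frame of scoop between 0 and 0.06 m) or (x of nugget3 in the frame of scoop between -0.047 and 0.05 m and y of nugget3 in the frame of scoop between -0.034 and 0.034 m and z of nugget3 in the frame of scoop between 0 and 0.06 m) or (x of nugget4 in the frame of scoop between -0.047 and 0.05 m and y of nugget4 in the frame of scoop between -0.034 and 0.034 m and z of nugget4 in the frame of scoop between 0 and 0.06 m) or (x of nugget5 in the frame of scoop between -0.047 and 0.05 m and y of nugget5 in the frame of scoop between -0.034 and 0.034 m and z of nugget5 in the frame of scoop between 0 and 0.06 m))), for 0.2 s.
At the end, for the whole second after the job is handed in: at least three nuggets lie in the pan (centre within 64 mm of its axis, between its floor and 10 mm above its rim), every other nugget lies in the bin, and the scoop lies at rest, upright within 0.15 rad and let go, with the centre of its bowl over the mat and no more than 12 mm above the bench (all of step 1 and (((horizontal distance between nugget1 and pan below 0.064 m and z of nugget1 in the frame of pan between 0.035 and 0.11 m) and (horizontal distance between nugget2 and pan below 0.064 m and z of nugget2 in the frame of pan between 0.035 and 0.11 m) and (horizontal distance between nugget3 and pan below 0.064 m and z of nugget3 in the frame of pan between 0.035 and 0.11 m)) or ((horizontal distance between nugget1 and pan below 0.064 m and z of nugget1 in the frame of pan between 0.035 and 0.11 m) and (horizontal distance between nugget2 and pan below 0.064 m and z of nugget2 in the frame of pan between 0.035 and 0.11 m) and (horizontal distance between nugget4 and pan below 0.064 m and z of nugget4 in the frame of pan between 0.035 and 0.11 m)) or ((horizontal distance between nugget1 and pan below 0.064 m and z of nugget1 in the frame of pan between 0.035 and 0.11 m) and (horizontal distance between nugget2 and pan below 0.064 m and z of nugget2 in the frame of pan between 0.035 and 0.11 m) and (horizontal distance between nugget5 and pan below 0.064 m and z of nugget5 in the frame of pan between 0.035 and 0.11 m)) or ((horizontal distance between nugget1 and pan below 0.064 m and z of nugget1 in the frame of pan between 0.035 and 0.11 m) and (horizontal distance between nugget3 and pan below 0.064 m and z of nugget3 in the frame of pan between 0.035 and 0.11 m) and (horizontal distance between nugget4 and pan below 0.064 m and z of nugget4 in the frame of pan between 0.035 and 0.11 m)) or ((horizontal distance between nugget1 and pan below 0.064 m and z of nugget1 in the frame of pan between 0.035 and 0.11 m) and (horizontal distance between nugget3 and pan below 0.064 m and z of nugget3 in the frame of pan between 0.035 and 0.11 m) and (horizontal distance between nugget5 and pan below 0.064 m and z of nugget5 in the frame of pan between 0.035 and 0.11 m)) or ((horizontal distance between nugget1 and pan below 0.064 m and z of nugget1 in the frame of pan between 0.035 and 0.11 m) and (horizontal distance between nugget4 and pan below 0.064 m and z of nugget4 in the frame of pan between 0.035 and 0.11 m) and (horizontal distance between nugget5 and pan below 0.064 m and z of nugget5 in the frame of pan between 0.035 and 0.11 m)) or ((horizontal distance between nugget2 and pan below 0.064 m and z of nugget2 in the frame of pan between 0.035 and 0.11 m) and (horizontal distance between nugget3 and pan below 0.064 m and z of nugget3 in the frame of pan between 0.035 and 0.11 m) and (horizontal distance between nugget4 and pan below 0.064 m and z of nugget4 in the frame of pan between 0.035 and 0.11 m)) or ((horizontal distance between nugget2 and pan below 0.064 m and z of nugget2 in the frame of pan between 0.035 and 0.11 m) and (horizontal distance between nugget3 and pan below 0.064 m and z of nugget3 in the frame of pan between 0.035 and 0.11 m) and (horizontal distance between nugget5 and pan below 0.064 m and z of nugget5 in the frame of pan between 0.035 and 0.11 m)) or ((horizontal distance between nugget2 and pan below 0.064 m and z of nugget2 in the frame of pan between 0.035 and 0.11 m) and (horizontal distance between nugget4 and pan below 0.064 m and z of nugget4 in the frame of pan between 0.035 and 0.11 m) and (horizontal distance between nugget5 and pan below 0.064 m and z of nugget5 in the frame of pan between 0.035 and 0.11 m)) or ((horizontal distance between nugget3 and pan below 0.064 m and z of nugget3 in the frame of pan between 0.035 and 0.11 m) and (horizontal distance between nugget4 and pan below 0.064 m and z of nugget4 in the frame of pan between 0.035 and 0.11 m) and (horizontal distance between nugget5 and pan below 0.064 m and z of nugget5 in the frame of pan between 0.035 and 0.11 m))) and ((horizontal distance between nugget1 and pan below 0.064 m and z of nugget1 in the frame of pan between 0.035 and 0.11 m) or (x of nugget1 in the frame of bin between -0.13 and 0.09 m and y of nugget1 in the frame of bin between -0.042 and 0.042 m and z of nugget1 in the frame of bin between 0 and 0.1 m)) and ((horizontal distance between nugget2 and pan below 0.064 m and z of nugget2 in the frame of pan between 0.035 and 0.11 m) or (x of nugget2 in the frame of bin between -0.13 and 0.09 m and y of nugget2 in the frame of bin between -0.042 and 0.042 m and z of nugget2 in the frame of bin between 0 and 0.1 m)) and ((horizontal distance between nugget3 and pan below 0.064 m and z of nugget3 in the frame of pan between 0.035 and 0.11 m) or (x of nugget3 in the frame of bin between -0.13 and 0.09 m and y of nugget3 in the frame of bin between -0.042 and 0.042 m and z of nugget3 in the frame of bin between 0 and 0.1 m)) and ((horizontal distance between nugget4 and pan below 0.064 m and z of nugget4 in the frame of pan between 0.035 and 0.11 m) or (x of nugget4 in the frame of bin between -0.13 and 0.09 m and y of nugget4 in the frame of bin between -0.042 and 0.042 m and z of nugget4 in the frame of bin between 0 and 0.1 m)) and ((horizontal distance between nugget5 and pan below 0.064 m and z of nugget5 in the frame of pan between 0.035 and 0.11 m) or (x of nugget5 in the frame of bin between -0.13 and 0.09 m and y of nugget5 in the frame of bin between -0.042 and 0.042 m and z of nugget5 in the frame of bin between 0 and 0.1 m))); the robot touches nothing.
It fails at once if the brush, hammer, spool, jar or awl is moved by more than 30 mm (distance of any of brush, hammer, spool, jar, awl from where it was at the start of the episode above 0.03 m).
It fails at once if the fingers touch a nugget (contact force between the fingers and nugget1 above 1 N or contact force between the fingers and nugget2 above 1 N or contact force between the fingers and nugget3 above 1 N or contact force between the fingers and nugget4 above 1 N or contact force between the fingers and nugget5 above 1 N).
It also fails if it takes over 72 s, if anything falls off the work surface, if the arm or the gripper's body presses on something with over 40 N, if the wrist force passes 120 N, or if a joint passes its speed limit or range.

## Working session

There is one attempt and no reset: what is moved stays moved. The work goes in short steps, Python scripts to look and compute and a tool call to move; the robot and the scene stay as the last step left them, time stands still between calls to the robot, and variables do not carry over. Pictures are saved under pics/ and viewed, at most 10 in all, crops included, and the job is handed in when it is done.

Besides the shell and the picture viewer there is one more tool, called after "Call:" as a command line: name --pt "numbers of a row" for each row, then --argument value for the rest. carry_out: Moves the arm, as the interface text tells. Shift numbers are shares of 0.025 m and turn numbers shares of 0.1 rad, none past 1 either way. Its arguments: {"type":"object","properties":{"commands":{"type":"array"},"squeeze":{"type":"number"}},"required":["commands"]}

```bash
mkdir -p pics; ls
python3 - <<'E'
from cell import arm
import cv2,numpy as np
s=arm.observe();print(s)
for n in("scene","side"):
    i=arm.get_image(n);np.savez(f"pics/{n}0.npz",**i)
    cv2.imwrite(f"pics/{n}0.png",i["pixels"][:,:,::-1]);print(n,i["mtx"],i["R"],i["t"])
i=arm.get_image("wrist");np.savez("pics/wrist0.npz",**i);print(i["mtx"],i["tool_from_camera"])
E
```

```text
pics
{'clock': 0.0, 'joints': array([-0.10259877,  0.43518763,  0.02498672,  1.57409832, -0.01161484,
        1.13400802, -0.07508486]), 'dq': array([-0.00054133,  0.00043654, -0.00086314, -0.00051278, -0.00087131,
        0.0005818 , -0.00124999]), 'joint_efforts': array([ 3.89017032e-04, -6.67853522e+01,  9.84863900e-01, -3.14464223e+01,
       -6.05165795e-02,  4.27553023e-02,  1.12382318e-04]), 'position': array([ 6.24484501e-01, -6.14897128e-05,  2.25966621e-01]), 'ee_rot': array([-2.22081528e+00, -2.22064945e+00,  1.86910401e-03]), 'force': array([-0.26802451,  0.05449345, -0.93160928]), 'ft_torque': array([-0.05537288,  0.0086168 ,  0.01095033]), 'gripper_force': 0.0, 'width': 0.999853944015066}
scene [[563.79922491   0.         317.50893974]
 [  0.         563.79922491 240.28645595]
 [  0.           0.           1.        ]] [[ 0.83556987  0.54884081 -0.02442865]
 [ 0.31456941 -0.5144168  -0.79776027]
 [-0.4504099   0.65889994 -0.60247971]] [-0.41220134 -0.10814924  1.38898795]
side [[525.39089752   0.         309.89431847]
 [  0.         525.39089752 244.61426779]
 [  0.           0.           1.        ]] [[ 0.76346258 -0.64580593 -0.00771968]
 [-0.42913638 -0.4983138  -0.75334276]
 [ 0.4826664   0.5784618  -0.65758276]] [-0.39019385  0.26249567  1.12087298]
[[371.64829954   0.         315.48103581]
 [  0.         371.64829954 239.34601541]
 [  0.           0.           1.        ]] [[ 2.41288008e-03 -9.67181380e-01 -2.54075491e-01  6.88792659e-02]
 [ 9.99997013e-01  2.43252062e-03  2.36875371e-04 -2.64709584e-04]
 [ 3.88942423e-04 -2.54075304e-01  9.67184361e-01 -1.58014132e-01]
 [ 0.00000000e+00  0.00000000e+00  0.00000000e+00  1.00000000e+00]]
```

View pics/scene0.png

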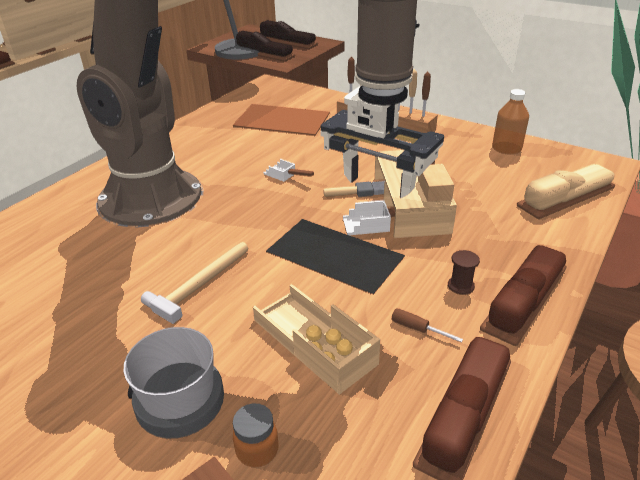

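View pics/side0.png

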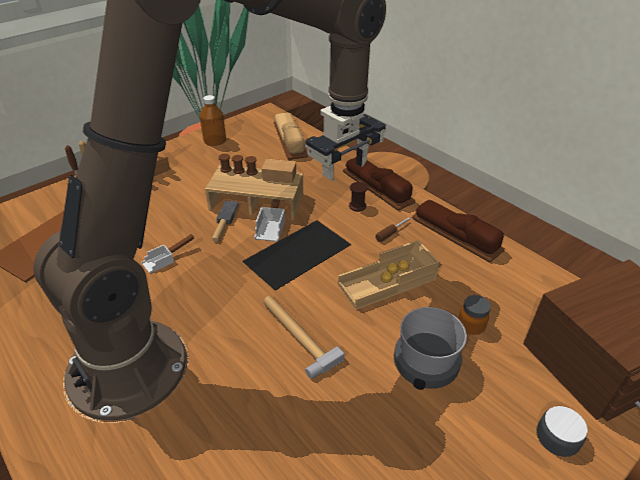

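```bash
cat > h.py <<'E'
import cv2,numpy as np
from cell import arm
def load(n): return dict(np.load(f"pics/{n}.npz"))
def grab(n,tag):
    i=arm.get_image(n);np.savez(f"pics/{tag}.npz",**i);return i
def cloud(i):
    z=i["range_z"];v,u=np.mgrid[:480,:640];K=i["mtx"]
    c=np.stack([(u-K[0,2])/K[0,0]*z,(v-K[1,2])/K[1,1]*z,z],-1)
    p=(c-i["t"])@i["R"];p[z<=0]=np.nan
    return p
def ray(i,u,v,h):
    K=i["mtx"];d=i["R"].T@np.array([(u-K[0,2])/K[0,0],(v-K[1,2])/K[1,1],1]);o=-i["R"].T@i["t"]
    return o+d*(h-o[2])/d[2]
def topdown(imgs,x0,x1,y0,y1,res=0.001,zmin=-.01,zmax=.2):
    # rows: x decreasing, columns: y decreasing (view from above, robot at bottom)
    H=int((x1-x0)/res);W=int((y1-y0)/res)
    col=np.zeros((H,W,3),np.uint8);zz=np.full((H,W),-1.)
    for i in imgs:
        p=cloud(i).reshape(-1,3);c=i["pixels"].reshape(-1,3)
        m=np.isfinite(p).all(1)&(p[:,0]>x0)&(p[:,0]<x1)&(p[:,1]>y0)&(p[:,1]<y1)&(p[:,2]>zmin)&(p[:,2]<zmax)
        p=p[m];c=c[m];o=np.argsort(p[:,2]);p=p[o];c=c[o]
        r=((x1-p[:,0])/res).astype(int).clip(0,H-1);k=((y1-p[:,1])/res).astype(int).clip(0,W-1)
        for dr in(0,1):
            for dk in(0,1):
                rr=(r+dr).clip(0,H-1);kk=(k+dk).clip(0,W-1);g=p[:,2]>=zz[rr,kk]
                col[rr[g],kk[g]]=c[g];zz[rr[g],kk[g]]=p[g,2]
    return col,zz
E
python3 - <<'E'
from h import *
S=load("scene0");D=load("side0")
P={n:cloud(i) for n,i in(("S",S),("D",D))}
np.set_printoptions(precision=4,suppress=True)
for nm,n,u,v in [("table","S",100,350),("mat","S",335,255),("scoop","S",372,212),("small","S",282,171),("cubbytop","S",405,175),("binfloor","S",285,315),("nug","S",345,347),("panrim","S",170,336),("pan","S",165,390),("jar","S",254,415),("hammer","S",205,280),("awl","S",412,322),("spool","S",465,260),("mat","D",297,255),("scoopD","D",268,235),("nugD","D",404,265),("panD","D",430,340)]:
    print(nm,n,P[n][v,u])
col,zz=topdown([S,D],.25,.95,-.55,.45)
np.savez("pics/td0.npz",col=col,zz=zz)
out=cv2.resize(col,(800,560),interpolation=cv2.INTER_AREA)[:,:,::-1]
for k in range(0,10): cv2.putText(out,f"{.45-.1*k:.2f}",(80*k,10),0,.35,(255,0,0))
for k in range(0,7): cv2.putText(out,f"{.95-.1*k:.2f}",(0,80*k+8),0,.35,(255,0,0))
cv2.imwrite("pics/td0.png",out)
a=cv2.resize(S["pixels"][140:250,240:480],(720,330),interpolation=2)
cv2.imwrite("pics/crop0.png",a[:,:,::-1])
E
```

```text
table S [ 0.3018 -0.4021  0.002 ]
mat S [0.5126 0.0375 0.0038]
scoop S [0.5061 0.2086 0.0107]
small S [0.2352 0.2312 0.0267]
cubbytop S [ 0.6774 -0.0096  0.2705]
binfloor S [ 0.5275 -0.1615  0.0033]
nug S [ 0.6732 -0.1887  0.0273]
panrim S [ 0.4531 -0.3616  0.0859]
pan S [ 0.4826 -0.4158  0.0301]
jar S [ 0.65   -0.398   0.0697]
hammer S [ 0.3437 -0.1751  0.0149]
awl S [ 0.7404 -0.0711  0.0213]
spool S [0.7709 0.0837 0.0681]
mat D [0.4976 0.0364 0.0047]
scoopD D [0.4891 0.1521 0.0043]
nugD D [ 0.6615 -0.1869  0.0276]
panD D [ 0.5256 -0.3841  0.0302]Traceback (most recent call last):
  File "<stdin>", line 10, in <module>
cv2.error: OpenCV(4.12.0) :-1: error: (-5:Bad argument) in function 'putText'
> Overload resolution failed:
>  - Layout of the output array img is incompatible with cv::Mat
>  - Expected Ptr<cv::UMat> for argument 'img'
```

Run:
```python
from h import *
S=load("scene0");D=load("side0")
t=np.load("pics/td0.npz");col,zz=t["col"],t["zz"]
out=np.ascontiguousarray(cv2.resize(col,(800,560),interpolation=cv2.INTER_AREA)[:,:,::-1])
for k in range(0,10): cv2.putText(out,f"{.45-.1*k:.2f}",(80*k,10),0,.35,(255,0,0))
for k in range(0,7): cv2.putText(out,f"{.95-.1*k:.2f}",(0,80*k+8),0,.35,(255,0,0))
cv2.imwrite("pics/td0.png",out)
a=cv2.resize(S["pixels"][140:250,240:480],(720,330),interpolation=2)
cv2.imwrite("pics/crop0.png",a[:,:,::-1])
for i in (S,D):
    p=cloud(i);c=i["pixels"].astype(int)
    reg=lambda x0,x1,y0,y1,z0,z1:(p[...,0]>x0)&(p[...,0]<x1)&(p[...,1]>y0)&(p[...,1]<y1)&(p[...,2]>z0)&(p[...,2]<z1)
    m=reg(.3,.75,-.12,.18,-.01,.012)&(c.max(-1)<70)
    n,l,st,_=cv2.connectedComponentsWithStats(m.astype(np.uint8));k=1+st[1:,4].argmax()
    q=p[l==k];r=cv2.minAreaRect(q[:,:2].astype(np.float32)*1000);print("mat",r,np.median(q[:,2]))
    for nm,b in(("roof",(.5,.8,.1,.45,.072,.08)),("panrim",(.35,.65,-.52,-.28,.094,.104)),("binall",(.45,.8,-.33,-.05,.045,.066)),("nug",(.5,.78,-.3,-.08,.024,.034))):
        m=reg(*b);q=p[m];print(nm,len(q),np.nanmin(q,0),np.nanmax(q,0),cv2.minAreaRect(q[:,:2].astype(np.float32)*1000) if len(q)>5 else "")
```

```text
mat ((506.8135070800781, 44.60987091064453), (260.3487548828125, 142.16139221191406), 0.47606855630874634) 0.002676345348989589
roof 1186 [0.50036766 0.15682727 0.07200076] [0.68833155 0.32973047 0.07994692] ((581.0911865234375, 271.0958251953125), (129.88137817382812, 190.9661102294922), 38.3846435546875)
panrim 883 [ 0.42956195 -0.47015103  0.09400679] [ 0.56237378 -0.33800279  0.10326495] ((496.6538391113281, -404.065673828125), (131.18014526367188, 132.09356689453125), 69.88109588623047)
binall 1466 [ 0.59665167 -0.25959932  0.04500366] [ 0.72882414 -0.13962159  0.06507288] ((662.8809814453125, -200.10745239257812), (95.52922058105469, 115.47026824951172), 75.29114532470703)
nug 1300 [ 0.50006322 -0.25965122  0.02400268] [ 0.72836637 -0.11304071  0.03399123] ((607.3603515625, -185.88397216796875), (95.20503997802734, 228.2229461669922), 74.65498352050781)
mat ((504.71099853515625, 46.10142517089844), (262.8725280761719, 144.21998596191406), 0.2000959813594818) 0.004096970338341812
roof 1315 [0.50004609 0.10071236 0.07202732] [0.79571437 0.43949345 0.07996785] ((644.7451782226562, 270.022705078125), (333.1881408691406, 294.4601745605469), 88.63726043701172)
panrim 488 [ 0.42957638 -0.46805222  0.09400121] [ 0.5623884  -0.33537229  0.10398647] ((495.6048583984375, -402.5240478515625), (131.2413330078125, 132.0708465576172), 75.57368469238281)
binall 790 [ 0.59291608 -0.25697364  0.0450063 ] [ 0.7281232  -0.13927387  0.06588502] ((660.7072143554688, -198.43011474609375), (96.89763641357422, 117.19806671142578), 75.09861755371094)
nug 706 [ 0.50042201 -0.25603833  0.024012  ] [ 0.70474146 -0.11011339  0.03399227] ((605.06201171875, -182.87139892578125), (97.64918518066406, 228.95176696777344), 75.70963287353516)
```

View pics/td0.png

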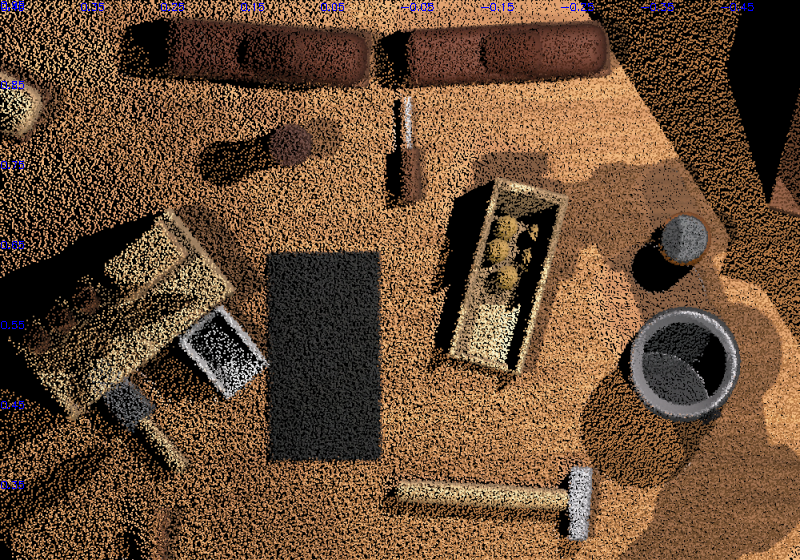

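View pics/crop0.png

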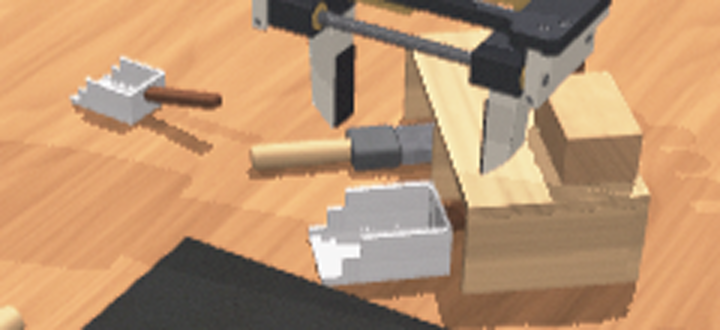

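The two candidates are the small scoop at scene pixel (282,171) and the large one at (368,218). The large one sits in front of the cubby with its handle under the roof, and the crop confirms it as the one meant. Top-down, the mat is at (325,357), the bin at (508,275) with nuggets in its rear half, and the pan at (684,363). The brush is at (145,420), with about 130 mm between it and the scoop.

```bash
cat >> h.py <<'E'
from scipy.spatial.transform import Rotation as R, Slerp
def Rt(yaw,pitch=0.):
    """tool pointing down, tool x = -scoop x for scoop yaw (deg); pitch>0 = mouth up (deg)"""
    sc=R.from_euler("ZY",[yaw,-pitch],degrees=True)      # scoop orientation
    return sc*R.from_matrix(np.array([[-1,0,0],[0,1,0],[0,0,-1]]).T)
def cur():
    s=arm.observe();return s["position"],R.from_rotvec(s["ee_rot"]),s
def rows(p0,r0,p1,r1,op,n=None,step=.024,ang=.095):
    L=np.linalg.norm(p1-p0);A=(r0.inv()*r1).magnitude()
    n=n or max(1,int(np.ceil(max(L/step,A/ang))))
    sl=Slerp([0,1],R.concatenate([r0,r1]));p,r=p0,r0;o=[]
    for k in range(1,n+1):
        q=p0+(p1-p0)*k/n;w=sl([k/n])[0]
        d=np.round(r.inv().apply(q-p)/.025,2);a=np.round((r.inv()*w).as_rotvec()/.1,2)
        o.append([op,*[float(x)+0. for x in d],*[float(x)+0. for x in a]])
        p=p+r.apply(d*.025);r=r*R.from_rotvec(a*.1)
    return o,p,r
def path(wps,op,start=None):
    p,r=start or cur()[:2];out=[]
    for w in wps:
        o,p,r=rows(p,r,np.array(w[0],float),w[1],w[2] if len(w)>2 else op,*w[3:]);out+=o
    for k in range(0,len(out),8):
        print("["+",\n ".join("["+",".join(f"{x:g}" for x in q)+"]" for q in out[k:k+8])+"]\n")
    return p,r
E
python3 - <<'E'
from h import *
np.set_printoptions(precision=4,suppress=True)
for n in("scene0","side0"):
    i=load(n);p=cloud(i);c=i["pixels"].astype(int)
    reg=lambda x0,x1,y0,y1,z0,z1:(p[...,0]>x0)&(p[...,0]<x1)&(p[...,1]>y0)&(p[...,1]<y1)&(p[...,2]>z0)&(p[...,2]<z1)
    grey=(c.max(-1)-c.min(-1)<35)&(c.max(-1)>90)
    for z0,z1 in((.032,.046),(-.005,.046)):
        m=(reg(.42,.6,.11,.24,z0,z1)&grey).astype(np.uint8)
        k,l,st,_=cv2.connectedComponentsWithStats(m,connectivity=8);j=1+st[1:,4].argmax()
        q=p[l==j] if z0<0 else p[m>0];b=cv2.minAreaRect(q[:,:2].astype(np.float32)*1000)
        print(n,z0,len(q),b,cv2.boxPoints(b).round(0).tolist(),np.percentile(q[:,2],[2,50,98]))
    m=reg(.4,.72,.12,.42,.070,.0825)&(c[...,0]>c[...,2]+25)
    k,l,st,_=cv2.connectedComponentsWithStats(m.astype(np.uint8));j=1+st[1:,4].argmax();q=p[l==j]
    b=cv2.minAreaRect(q[:,:2].astype(np.float32)*1000);print("roof",b,cv2.boxPoints(b).round(0).tolist(),np.median(q[:,2]))
    yel=(c[...,0]-c[...,2]>60)
    m=reg(.56,.74,-.25,-.13,.0255,.034)&yel;q=p[m]
    d=(q[:,:2]-[.6265,-.19])@np.array([[.967,.2554],[-.2554,.967]]);g=(abs(d[:,1])<.037)&(d[:,0]>-.06)&(d[:,0]<.062)
    h,_,_=np.histogram2d(d[g,0],d[g,1],bins=[np.arange(-.06,.07,.008),np.arange(-.04,.041,.008)]);print(h.astype(int))
p,r,_=cur();print(p,r.as_matrix())
E
```

```text
scene0 0.032 252 ((523.1651611328125, 180.10467529296875), (70.36956787109375, 75.14228057861328), 39.8367805480957) [[472.0, 186.0], [520.0, 129.0], [574.0, 174.0], [526.0, 231.0]] [0.0321 0.0369 0.0417]
scene0 -0.005 1305 ((511.8919677734375, 176.823974609375), (104.26367950439453, 86.6873550415039), 39.53627395629883) [[444.0, 177.0], [499.0, 110.0], [580.0, 177.0], [525.0, 243.0]] [0.0004 0.0163 0.0403]
roof ((568.1614379882812, 287.3119812011719), (130.05564880371094, 232.3942413330078), 38.466407775878906) [[445.0, 338.0], [590.0, 156.0], [691.0, 237.0], [547.0, 419.0]] 0.0754870685486152
[[ 0  0  0  0  0  0  0  0  0  0]
 [ 0  0  0  0  0  0  0  0  0  0]
 [ 0  0  0  0  0  0  0  0  0  0]
 [ 0  0  0  0  4  6  0  0  0  0]
 [ 0  0  0  2 19 13  6  0  0  0]
 [ 0  0  0  2 13 19  2  0  0  0]
 [ 0  0  0  0  1  1  0  0  0  0]
 [ 0  0  5  3  0  0  3 10  4  0]
 [ 0  0 11  5  0  0 16 16 10  0]
 [ 0  0  4  1  0  0  4 15  7  0]
 [ 0  0  0  0  0  0  0  1  0  0]
 [ 0  0  8  2  0  0 15 15  3  0]
 [ 0  0 14  6  0  1 17 18  4  0]
 [ 0  0  5  2  0  0  9 10  0  0]
 [ 0  0  0  0  0  0  0  0  0  0]
 [ 
[... 404 characters left out ...]
0.0, 261.0]] [0.0003 0.0063 0.0424]
roof ((554.28271484375, 300.0155944824219), (139.60964965820312, 257.4959411621094), 38.56650924682617) [[419.0, 357.0], [580.0, 156.0], [689.0, 243.0], [529.0, 444.0]] 0.0773400878515301
[[0 0 0 0 0 0 0 0 0 0]
 [0 0 0 0 0 0 0 0 0 0]
 [0 0 0 0 0 3 0 0 0 0]
 [0 0 0 0 7 7 3 0 0 0]
 [0 0 0 1 7 8 3 0 0 0]
 [0 0 0 0 2 4 2 0 0 0]
 [0 0 1 0 0 0 0 2 2 0]
 [0 0 0 1 0 0 6 8 6 0]
 [0 0 0 0 0 0 4 6 5 1]
 [0 0 0 0 0 0 0 2 2 0]
 [0 0 0 0 0 0 5 5 2 0]
 [0 0 0 0 0 1 9 9 4 0]
 [0 0 0 0 0 0 5 5 3 0]
 [0 0 0 0 0 0 0 2 0 0]
 [0 0 0 0 0 0 0 0 0 0]
 [0 0 0 0 0 0 0 0 0 0]]
[ 0.6246 -0.0001  0.2261] [[ 0.0001  1.     -0.0012]
 [ 1.     -0.0001 -0.0001]
 [-0.0001 -0.0012 -1.    ]]
```

Run:
```python
from h import *
r=Rt(-140)
path([((.511,.174,.12),r),((.511,.174,.012),r,1,.02) if 0 else ((.511,.174,.012),r)],1)
```

```text
[[1,0.7,-0.45,0.42,0,0,0.87],
 [1,0.65,-0.52,0.43,0,0,0.88],
 [1,0.61,-0.56,0.42,0,0,0.87],
 [1,0.55,-0.62,0.43,0,0,0.87],
 [1,0.5,-0.67,0.42,0,0,0.87],
 [1,0.44,-0.7,0.43,-0.01,0.01,0.88],
 [1,0.38,-0.75,0.42,0,0,0.87],
 [1,0.3,-0.77,0.43,0,0,0.87]]

[[1,0.25,-0.79,0.42,0,0,0.87],
 [1,0.17,-0.82,0.43,0,0,0.88],
 [1,0,0,0.86,0,0,0],
 [1,0,0,0.87,0,0,0],
 [1,0,0,0.86,0,0,0],
 [1,0,0,0.86,0,0,0],
 [1,0,0,0.87,0,0,0]]
```

Call:
carry_out --pt "1 0.7 -0.45 0.42 0 0 0.87" --pt "1 0.65 -0.52 0.43 0 0 0.88" --pt "1 0.61 -0.56 0.42 0 0 0.87" --pt "1 0.55 -0.62 0.43 0 0 0.87" --pt "1 0.5 -0.67 0.42 0 0 0.87" --pt "1 0.44 -0.7 0.43 0 0 0.88" --pt "1 0.38 -0.75 0.42 0 0 0.87" --pt "1 0.3 -0.77 0.43 0 0 0.87"

```text
clock: 0.95
position: [0.5334, 0.1398, 0.1412]
ee_rot: [-2.85, -1.323, 0.0]
force: [0.9, -0.3, -0.5]
width: 0.999
gripper_force: 0.0
```

Call:
carry_out --pt "1 0.25 -0.79 0.42 0 0 0.87" --pt "1 0.17 -0.82 0.43 0 0 0.88" --pt "1 0 0 0 0 0 0" --pt "1 0 0 0 0 0 0"

```text
clock: 1.35
position: [0.5113, 0.1742, 0.1204]
ee_rot: [2.951, 1.078, -0.001]
force: [0.2, -0.1, 0.7]
width: 1.004
gripper_force: 0.0
```

```bash
cat >> h.py <<'E'
def wcloud(tag):
    p,r,_=cur();i=grab("wrist",tag);K=i["mtx"];v,u=np.mgrid[:480,:640]
    x=(u-K[0,2])/K[0,0];y=(v-K[1,2])/K[1,1];th=np.hypot(x,y)
    z=i["range_z"].copy();z[(z<=0)|(th>1.4)]=np.nan
    k=np.tan(th)/np.maximum(th,1e-9);c=np.stack([x*k*z,y*k*z,z],-1)
    T=i["tool_from_camera"];t=c@T[:3,:3].T+T[:3,3]
    return i,t,t@r.as_matrix().T+p
E
python3 - <<'E'
from h import *
i,t,w=wcloud("w1");c=i["pixels"].astype(int)
cv2.imwrite("pics/w1.png",i["pixels"][:,:,::-1])
grey=(c.max(-1)-c.min(-1)<30)&(c.max(-1)>90)
# bowl rim band in tool coords
for z0,z1 in((.03,.05),(-.004,.05)):
    m=grey&(w[...,2]>z0)&(w[...,2]<z1)&(np.hypot(w[...,0]-.51,w[...,1]-.173)<.085)
    q=w[m];b=cv2.minAreaRect(q[:,:2].astype(np.float32)*1000);print(len(q),b,cv2.boxPoints(b).round().tolist())
    q=t[m];print("tool",np.percentile(q,[1,50,99],0).round(4).tolist())
E
```

```text
1793 ((521.3396606445312, 181.37901306152344), (67.99870300292969, 66.17489624023438), 40.44474411010742) [[474.0, 185.0], [517.0, 134.0], [569.0, 178.0], [526.0, 229.0]]
tool [[-0.0205, -0.0319, 0.0789], [0.0288, 0.006, 0.0806], [0.0458, 0.0339, 0.09]]
11591 ((519.2755737304688, 159.69163513183594), (98.30304718017578, 110.1729965209961), 39.317134857177734) [[446.0, 171.0], [516.0, 86.0], [592.0, 148.0], [522.0, 233.0]]
tool [[-0.0487, -0.0318, 0.0795], [0.0018, 0.0011, 0.1171], [0.0455, 0.0337, 0.1197]]
```

View pics/w1.png

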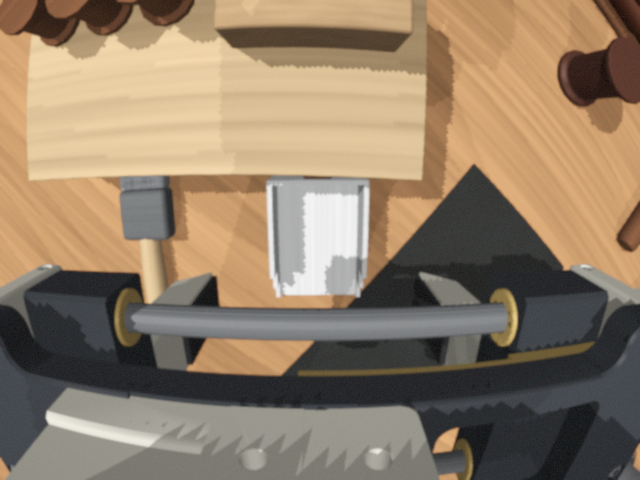

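Call:
carry_out --pt "1 0 0.04 0.86 0 0 0" --pt "1 0 0 0.86 0 0 0" --pt "1 0 0 0.86 0 0 0" --pt "1 0 0 0.86 0 0 0" --pt "1 0 0 0.86 0 0 0" --pt "0.4 0 0 0 0 0 0" --pt "0.4 0 0 0 0 0 0" --pt "0.4 0 0 0 0 0 0" --squeeze 30

```text
clock: 2.2
position: [0.5133, 0.1732, 0.0142]
ee_rot: [2.953, 1.073, 0.003]
force: [0.2, 0.2, 0.4]
width: 0.789
gripper_force: 0.0
```

Call:
carry_out --pt "0.4 0 0 0 0 0 0" --pt "0.4 0 0 0 0 0 0" --pt "0.4 0 0 0 0 0 0"

```text
clock: 2.5
position: [0.5131, 0.1735, 0.0142]
ee_rot: [2.952, 1.073, 0.004]
force: [-0.6, -2.0, 7.5]
width: 0.715
gripper_force: 30.0
```

Call:
carry_out --pt "0.4 -0.2 0 -0.2 0 0 0" --pt "0.4 -0.8 0 0 0 0 0" --pt "0.4 -0.85 0 0 0 0 0" --pt "0.4 -0.85 0 0 0 0 0" --pt "0.4 -0.85 0 0 0 0 0" --pt "0.4 -0.85 0 0 0 0 0" --pt "0.4 -0.8 0 0 0 0 0" --pt "0.4 0 0 -0.8 0 0 0"

```text
clock: 3.3
position: [0.4077, 0.0871, 0.0368]
ee_rot: [2.953, 1.072, -0.012]
force: [0.6, -0.6, -1.8]
width: 0.717
gripper_force: 30.0
```

Run:
```python
from h import *
p,r,s=cur();print(p,s["width"],s["gripper_force"],s["force"],s["joints"].round(2))
r=Rt(-140)
path([((.473,.022,.038),r),((.473,.022,.0185),r,.4,2)],.4)
```

```text
[0.40766806 0.08714354 0.03680128] 0.7171360780767446 29.97376173734665 [ 0.56533562 -0.56475211 -1.75138516] [-0.44  0.4   0.12  2.27 -0.1   0.49 -1.11]
[[0.4,0.08,0.92,-0.01,-0.01,0.02,0],
 [0.4,0.09,0.92,-0.02,0,0.01,-0.01],
 [0.4,0.08,0.92,-0.01,-0.01,0.02,0],
 [0.4,0.08,0.92,-0.01,0,0.02,-0.01],
 [0.4,0,0,0.39,0,0,0],
 [0.4,0,0,0.39,0,0,0]]
```

Call:
carry_out --pt "0.4 0.08 0.92 0 0 0.02 0" --pt "0.4 0.08 0.92 -0.02 0 0.02 0" --pt "0.4 0.08 0.92 0 0 0.02 0" --pt "0.4 0.08 0.92 0 0 0.02 0" --pt "0.4 0 0 0.4 0 0 0" --pt "0.4 0 0 0.4 0 0 0" --pt "0.4 0 0 0 0 0 0"

```text
clock: 4.0
position: [0.4765, 0.025, 0.0175]
ee_rot: [-2.949, -1.074, -0.009]
force: [-0.7, -0.4, -2.2]
width: 0.719
gripper_force: 30.0
```

Run:
```python
from h import *
p,r,s=cur();print(p,r.as_matrix().round(3),s["width"],s["gripper_force"],s["force"],s["joints"].round(2))
```

```text
[0.47652437 0.02497895 0.01748343] [[ 0.766  0.643  0.004]
 [ 0.643 -0.766  0.005]
 [ 0.006 -0.001 -1.   ]] 0.7192350955964024 29.9785253405571 [-0.74963229 -0.35205012 -2.19035816] [-0.24  0.5   0.11  2.15 -0.12  0.5  -0.92]
```

Call:
carry_out --pt "0.4 0 0 0.06 0 0 0" --pt "0.95 0 0 0 0 0 0" --pt "0.95 0 0 0 0 0 0" --pt "0.95 0 0 0 0 0 0" --pt "0.95 0 0 0 0 0 0" --pt "0.95 0 0 -0.6 0 0 0" --pt "0.95 0 0 -1 0 0 0" --pt "0.95 0 0 -1 0 0 0"

```text
clock: 4.8
position: [0.477, 0.0243, 0.0825]
ee_rot: [-2.95, -1.073, -0.01]
force: [0.7, -0.2, -0.4]
width: 0.947
gripper_force: 0.0
```

Call:
carry_out --pt "0.95 0.5 0 -1 0 0 0" --pt "0.95 1 0 0 0 0 0" --pt "0.95 1 0 0 0 0 0" --pt "0.95 1 0 0 0 0 0" --pt "0.95 0.3 0 0 0 0 0" --pt "0.95 0 0 0 0 0 0"

```text
clock: 5.4
position: [0.5503, 0.0858, 0.1075]
ee_rot: [-2.949, -1.075, -0.012]
force: [-0.0, -0.3, -0.7]
width: 0.952
gripper_force: 0.0
```

Run:
```python
from h import *
i=grab("scene","s2");p=cloud(i);c=i["pixels"].astype(int)
print(*cur()[0])
def rep(w,c,n):
    ch=c.max(-1)-c.min(-1)
    reg=(np.hypot(w[...,0]-.476,w[...,1]-.025)<.075)
    for nm,m in(("rim",reg&(ch<35)&(c.max(-1)>100)&(w[...,2]>.034)&(w[...,2]<.052)),("all",reg&(ch<35)&(c.max(-1)>110)&(w[...,2]>.002)&(w[...,2]<.052)),
      ("handle",(ch>35)&(w[...,2]>.025)&(w[...,2]<.075)&(np.hypot(w[...,0]-.55,w[...,1]-.09)<.075))):
        q=w[m]
        if len(q)>5: print(n,nm,len(q),cv2.minAreaRect(q[:,:2].astype(np.float32)*1000),np.percentile(q,[2,50,98],0).round(3).tolist())
rep(p,c,"S")
i,t,w=wcloud("w2");rep(w,i["pixels"].astype(int),"W")
cv2.imwrite("pics/w2.png",np.hstack([i["pixels"][:360,100:540],cv2.resize(load("s2")["pixels"][140:300,230:460],(360,360))])[:,:,::-1])
```

```text
0.5494378504273358 0.08479228829678923 0.10740017247257688
S rim 303 ((485.97314453125, 32.2542610168457), (67.82291412353516, 74.41092681884766), 39.90129089355469) [[0.443, -0.013, 0.034], [0.49, 0.036, 0.04], [0.529, 0.073, 0.044]]
S all 1498 ((464.9374084472656, 35.411746978759766), (98.09683227539062, 107.17473602294922), 39.49755096435547) [[0.423, -0.024, 0.004], [0.477, 0.024, 0.019], [0.529, 0.072, 0.043]]
S handle 446 ((550.8357543945312, 85.58352661132812), (99.42005920410156, 24.203351974487305), 42.01871109008789) [[0.515, 0.051, 0.033], [0.556, 0.085, 0.045], [0.591, 0.116, 0.057]]
W rim 380 ((498.5263366699219, 46.11731719970703), (59.872535705566406, 66.67312622070312), 44.57453918457031) [[0.459, 0.007, 0.035], [0.479, 0.053, 0.043], [0.52, 0.071, 0.044]]
W all 3219 ((488.41119384765625, 39.77490234375), (80.61422729492188, 80.64906311035156), 44.49686050415039) [[0.445, -0.003, 0.003], [0.476, 0.029, 0.006], [0.524, 0.073, 0.043]]
W handle 4293 ((553.7223510742188, 92.11920166015625), (90.8974380493164, 19.795642852783203), 40.6015625) [[0.52, 0.062, 0.04], [0.559, 0.096, 0.05], [0.589, 0.124, 0.058]]
```

View pics/w2.png

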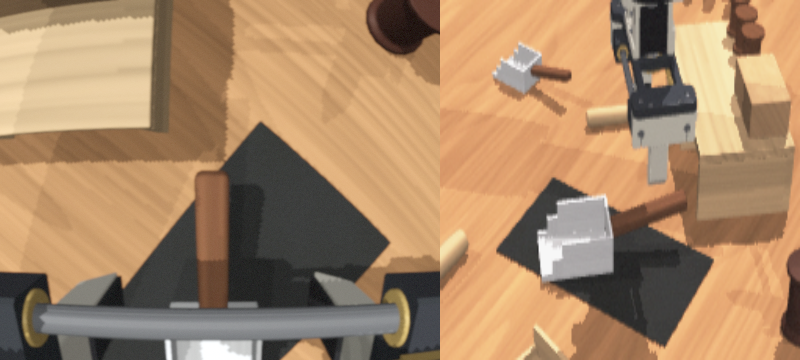

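The scoop lies upright on the mat: its bowl is at about (575,240) in the right half of the picture and its handle runs to (690,200). In the wrist half the handle is at (212,240), centred between the fingers. I'll take it by the handle.

Call:
carry_out --pt "0.7 0.06 -0.05 0.86 0 0 0" --pt "0.7 0 0 0.86 0 0 0" --pt "0.7 0 0 0.86 0 0 0" --pt "0.7 0 0 0.86 0 0 0" --pt "0.1 0 0 0 0 0 0" --pt "0.1 0 0 0 0 0 0" --pt "0.1 0 0 0 0 0 0" --pt "0.1 0 0 0 0 0 0" --squeeze 60

```text
clock: 6.3
position: [0.5516, 0.0875, 0.023]
ee_rot: [-2.95, -1.073, -0.015]
force: [0.2, 0.9, 0.2]
width: 0.399
gripper_force: 0.0
```

Call:
carry_out --pt "0.1 0 0 0 0 0 0" --pt "0.1 0 0 0 0 0 0" --pt "0.1 0 0 0 0 0 0" --pt "0.1 0 0 0 0 0 0"

```text
clock: 6.7
position: [0.5513, 0.0877, 0.0221]
ee_rot: [-2.95, -1.073, -0.013]
force: [-0.0, 0.9, 3.0]
width: 0.21
gripper_force: 60.0
```

```bash
cat >> h.py <<'E'
BIN=np.array([.6265,-.190]);BY=-14.8
G=np.array([-.0986,0,.019])   # TCP in scoop frame
DY=0.                        # scoop yaw minus tool-implied yaw, deg
def tcp_for(pt,yaw,pitch,ref=(.048,0,0)):
    """TCP position and tool rotation putting scoop-frame point ref at world pt"""
    rs=R.from_euler("ZY",[yaw,-pitch],degrees=True)
    return np.array(pt)+rs.apply(G-np.array(ref)),Rt(yaw-DY,pitch)
def binpt(x,y,z):
    a=np.radians(BY);return np.array([BIN[0]+x*np.cos(a)-y*np.sin(a),BIN[1]+x*np.sin(a)+y*np.cos(a),z])
E
python3 - <<'E'
from h import *
p,r,s=cur()
h=tcp_for(binpt(-.05,0,.085),BY,-12);print(h[0])
a=((.551,.088,.10),Rt(-140))
mid=((.53,-.02,.16),Rt(-100))
path([a,mid,(h[0]+[0,0,.0],h[1])],.1)
E
```

```text
[ 0.44333906 -0.14160679  0.13406466]
[[0.1,0.01,0,-0.78,0,-0.02,0],
 [0.1,0,-0.01,-0.78,0,-0.02,0],
 [0.1,0,0,-0.78,0,-0.03,0],
 [0.1,0,-0.01,-0.78,0,-0.02,0],
 [0.1,-0.43,0.35,-0.3,0,0,-0.87],
 [0.1,-0.45,0.31,-0.3,0,0,-0.88],
 [0.1,-0.48,0.26,-0.3,0,0,-0.87],
 [0.1,-0.51,0.23,-0.3,0,0,-0.87]]

[[0.1,-0.51,0.18,-0.3,0,0,-0.88],
 [0.1,-0.54,0.13,-0.3,0,0,-0.87],
 [0.1,-0.54,0.09,-0.29,0,0,-0.87],
 [0.1,-0.55,0.04,-0.3,0,0,-0.87],
 [0.1,-0.34,-0.16,0.06,0.1,0.11,-0.93],
 [0.1,-0.32,-0.19,0.07,0.09,0.1,-0.92],
 [0.1,-0.3,-0.22,0.06,0.1,0.11,-0.93],
 [0.1,-0.28,-0.25,0.06,0.1,0.1,-0.92]]

[[0.1,-0.26,-0.27,0.06,0.1,0.11,-0.93],
 [0.1,-0.24,-0.29,0.06,0.09,0.11,-0.93],
 [0.1,-0.2,-0.31,0.06,0.1,0.1,-0.92],
 [0.1,-0.18,-0.33,0.06,0.1,0.11,-0.93],
 [0.1,-0.15,-0.34,0.07,0.1,0.1,-0.92],
 [0.1,-0.11,-0.36,0.06,0.09,0.11,-0.93],
 [0.1,-0.09,-0.36,0.07,0.1,0.11,-0.93],
 [0.1,-0.05,-0.37,0.07,0.1,0.1,-0.92]]

[[0.1,-0.01,-0.37,0.08,0.09,0.11,-0.93],
 [0.1,0.02,-0.37,0.07,0.1,0.1,-0.92],
 [0.1,0.05,-0.37,0.09,0.1,0.11,-0.93],
 [0.1,0.08,-0.36,0.08,0.1,0.11,-0.93]]
```

Call:
carry_out --pt "0.1 0 0 -0.78 0 -0.02 0" --pt "0.1 0 0 -0.78 0 -0.02 0" --pt "0.1 0 0 -0.78 0 -0.03 0" --pt "0.1 0 0 -0.78 0 -0.02 0" --pt "0.1 -0.43 0.35 -0.3 0 0 -0.87" --pt "0.1 -0.45 0.31 -0.3 0 0 -0.88" --pt "0.1 -0.48 0.26 -0.3 0 0 -0.87" --pt "0.1 -0.51 0.23 -0.3 0 0 -0.87"

```text
clock: 7.5
position: [0.5396, 0.0326, 0.1297]
ee_rot: [-2.718, -1.575, 0.003]
force: [-0.0, -0.2, -2.6]
width: 0.211
gripper_force: 60.0
```

Call:
carry_out --pt "0.1 -0.51 0.18 -0.3 0 0 -0.88" --pt "0.1 -0.54 0.13 -0.3 0 0 -0.87" --pt "0.1 -0.54 0.09 -0.29 0 0 -0.87" --pt "0.1 -0.55 0.04 -0.3 0 0 -0.87" --pt "0.1 -0.34 -0.16 0.06 0.1 0.11 -0.93" --pt "0.1 -0.32 -0.19 0.07 0.09 0.1 -0.92" --pt "0.1 -0.3 -0.22 0.06 0.1 0.11 -0.93" --pt "0.1 -0.28 -0.25 0.06 0.1 0.1 -0.92"

```text
clock: 8.3
position: [0.5073, -0.0515, 0.1527]
ee_rot: [-1.954, -2.386, -0.009]
force: [0.1, 0.1, -1.9]
width: 0.209
gripper_force: 60.0
```

Call:
carry_out --pt "0.1 -0.26 -0.27 0.06 0.1 0.11 -0.93" --pt "0.1 -0.24 -0.29 0.06 0.09 0.11 -0.93" --pt "0.1 -0.2 -0.31 0.06 0.1 0.1 -0.92" --pt "0.1 -0.18 -0.33 0.06 0.1 0.11 -0.93" --pt "0.1 -0.15 -0.34 0.07 0.1 0.1 -0.92" --pt "0.1 -0.11 -0.36 0.06 0.09 0.11 -0.93" --pt "0.1 -0.09 -0.36 0.07 0.1 0.11 -0.93" --pt "0.1 -0.05 -0.37 0.07 0.1 0.1 -0.92"

```text
clock: 9.1
position: [0.4642, -0.1124, 0.1399]
ee_rot: [-0.921, -2.831, -0.03]
force: [-0.4, 0.1, -2.0]
width: 0.213
gripper_force: 60.0
```

Call:
carry_out --pt "0.1 0 -0.37 0.08 0.09 0.11 -0.93" --pt "0.1 0.02 -0.37 0.07 0.1 0.1 -0.92" --pt "0.1 0.05 -0.37 0.09 0.1 0.11 -0.93" --pt "0.1 0.08 -0.36 0.08 0.1 0.11 -0.93" --pt "0.1 0 0 0 0 0 0" --pt "0.1 0 0 0 0 0 0"

```text
clock: 9.7
position: [0.4429, -0.142, 0.1338]
ee_rot: [-0.382, -2.907, -0.039]
force: [-0.1, 0.3, -2.7]
width: 0.214
gripper_force: 60.0
```

Run:
```python
from h import *
np.set_printoptions(precision=4,suppress=True)
p,r,s=cur();print(p,s["joints"].round(2),s["force"].round(1),s["ft_torque"].round(2),s["width"],s["gripper_force"])
h=tcp_for(binpt(-.05,0,.085),BY,-12);print("err",p-h[0],((r.inv()*h[1]).as_rotvec()*57.3).round(2))
rs=r*Rt(0).inv()  # scoop orientation implied
for n in("scene","side"):
    i=grab(n,n+"3");w=cloud(i);c=i["pixels"].astype(int);ch=c.max(-1)-c.min(-1)
    so=p-rs.apply(G);q=(w-so)@rs.as_matrix()   # scoop frame
    m=(ch<40)&(c.max(-1)>95)&(abs(q[...,0])<.07)&(abs(q[...,1])<.05)&(q[...,2]>-.012)&(q[...,2]<.055)
    a=q[m];print(n,len(a),np.percentile(a,[1,10,50,90,99],0))
    rim=a[a[:,2]>.033];print(" rim",len(rim),cv2.minAreaRect(rim[:,:2].astype(np.float32)*1000),cv2.minAreaRect(a[:,:2].astype(np.float32)*1000))
    b=a[(abs(a[:,1])<.024)&(a[:,0]>-.035)&(a[:,2]<.012)]
    if len(b)>20: print(" floor",len(b),np.polyfit(b[:,0],b[:,2],1),b[:,2].mean())
S=load("scene3")["pixels"][220:400,200:420];D=load("side3")["pixels"][190:370,280:500]
cv2.imwrite("pics/v3.png",np.hstack([cv2.resize(S,(400,330)),cv2.resize(D,(400,330))])[:,:,::-1])
```

```text
[ 0.4429 -0.142   0.1338] [ 0.43  0.43 -0.3   1.88  0.12  1.06  1.38] [-0.1  0.3 -2.7] [ 0.1  -0.21  0.04] 0.21420657708263469 59.99563157558441
err [-0.0005 -0.0004 -0.0003] [-0.02 -0.08 -0.17]
scene 2490 [[-0.0455 -0.0348 -0.    ]
 [-0.0425 -0.0334  0.0016]
 [-0.0036  0.0046  0.0066]
 [ 0.0373  0.0296  0.0365]
 [ 0.049   0.0317  0.0411]]
 rim 368 ((-14.226802825927734, -1.1553153991699219), (73.28424072265625, 68.67996978759766), 0.01963931880891323) ((-2.1852035522460938, -1.1645851135253906), (68.66362762451172, 106.22276306152344), 89.99028778076172)
 floor 883 [0.0031 0.0027] 0.002737354990870535
side 472 [[-0.0487 -0.0341  0.0007]
 [-0.0461 -0.0326  0.0033]
 [-0.0072 -0.0304  0.0157]
 [ 0.0335 -0.011   0.0345]
 [ 0.0476  0.027   0.0409]]
 rim 59 ((-12.524566650390625, -30.839111328125), (67.80488586425781, 7.026467800140381), 0.015665363520383835) ((-0.22112655639648438, -2.0002593994140625), (100.25345611572266, 65.84190368652344), 3.4310860633850098)
 floor 29 [0.0255 0.0034] 0.004357636161768659
```

View pics/v3.png

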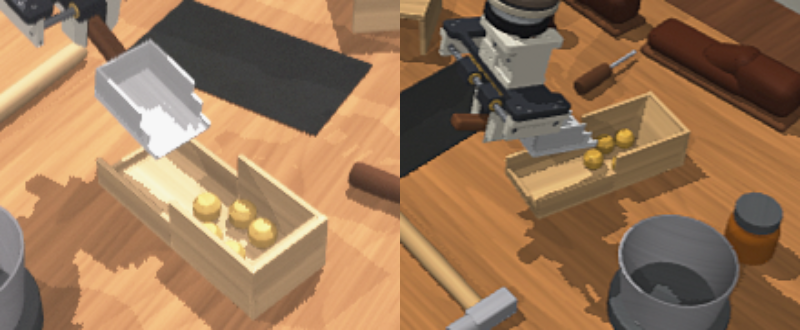

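Run:
```python
from h import *
w=lambda x,z,p,n=None:(*tcp_for(binpt(x,.001,z),BY,p),.1,n)
p,r=path([w(-.047,.022,-12),w(-.047,.007,-12,2),w(-.02,.006,-4,3)],.1)
print("----");path([w(.03,.006,-3,5),w(.048,.006,-3,3)],.1,start=w(-.02,.006,-4)[:2])
```

```text
[[0.1,-0.22,0.02,0.81,0,0,0],
 [0.1,-0.21,0.01,0.81,0,-0.01,-0.01],
 [0.1,-0.22,0.02,0.82,-0.01,0,0],
 [0.1,-0.06,0,0.29,0,0,0],
 [0.1,-0.06,0,0.29,0,0,0],
 [0.1,-0.34,0,0.21,0,-0.47,0],
 [0.1,-0.33,0,0.23,0,-0.46,0],
 [0.1,-0.32,0,0.25,0,-0.47,0]]

----
[[0.1,-0.4,0,-0.01,0,-0.03,0],
 [0.1,-0.39,0,0,0,-0.04,0],
 [0.1,-0.4,0,-0.01,0,-0.03,0],
 [0.1,-0.4,0,0,0,-0.04,0],
 [0.1,-0.39,0,0,0,-0.03,0],
 [0.1,-0.24,0,-0.01,0,0,0],
 [0.1,-0.24,0,-0.02,0,0,0],
 [0.1,-0.24,0,-0.01,0,0,0]]
```

Call:
carry_out --pt "0.1 -0.22 0.02 0.81 0 0 0" --pt "0.1 -0.21 0.01 0.81 0 0 0" --pt "0.1 -0.22 0.02 0.82 0 0 0" --pt "0.1 -0.06 0 0.29 0 0 0" --pt "0.1 -0.06 0 0.29 0 0 0"

```text
clock: 10.3
position: [0.4464, -0.1415, 0.0559]
ee_rot: [-0.378, -2.908, -0.039]
force: [0.8, -0.2, -1.0]
width: 0.213
gripper_force: 60.0
```

Call:
carry_out --pt "0.1 -0.34 0 0.21 0 -0.47 0" --pt "0.1 -0.33 0 0.23 0 -0.46 0" --pt "0.1 -0.32 0 0.25 0 -0.47 0"

```text
clock: 10.6
position: [0.4681, -0.1474, 0.0355]
ee_rot: [-0.396, -3.049, -0.012]
force: [-0.4, 0.1, -2.0]
width: 0.211
gripper_force: 60.0
```

Call:
carry_out --pt "0.1 -0.4 0 0 0 -0.03 0" --pt "0.1 -0.4 0 0 0 -0.04 0" --pt "0.1 -0.4 0 0 0 -0.03 0" --pt "0.1 -0.4 0 0 0 -0.04 0"

```text
clock: 11.0
position: [0.5074, -0.1579, 0.0328]
ee_rot: [-0.397, -3.061, -0.01]
force: [0.5, -0.2, -2.7]
width: 0.213
gripper_force: 60.0
```

Call:
carry_out --pt "0.1 -0.4 0 0.04 0 -0.03 0" --pt "0.1 -0.24 0 0 0 0 0" --pt "0.1 -0.24 0 0 0 0 0"

```text
clock: 11.3
position: [0.5276, -0.1633, 0.0303]
ee_rot: [-0.397, -3.063, -0.009]
force: [-2.7, 0.4, 0.2]
width: 0.212
gripper_force: 60.0
```

```bash
cat > nug.py <<'E'
from h import *
def look(tag):
    p,r,s=cur();rs=r*Rt(0).inv();so=p-rs.apply(G)
    a=np.radians(BY);tip=so+rs.apply([.048,0,0]);d=tip[:2]-BIN
    print("scoop pitch",np.degrees(np.arcsin(rs.as_matrix()[2,0])).round(1),"tip bin x,y,z",(d@[np.cos(a),np.sin(a)]).round(4),(d@[-np.sin(a),np.cos(a)]).round(4),tip[2].round(4),"F",s["force"].round(1),"w",round(s["width"],3))
    for n in("scene","side"):
        i=grab(n,tag+n);w=cloud(i);hsv=cv2.cvtColor(i["pixels"],cv2.COLOR_RGB2HSV)
        m=((hsv[...,0]>18)&(hsv[...,0]<32)&(hsv[...,1]>140)&(hsv[...,2]>80)&(w[...,1]<-.05)&(w[...,2]<.25)).astype(np.uint8)
        m=cv2.morphologyEx(m,cv2.MORPH_OPEN,np.ones((2,2)))
        k,l,st,ce=cv2.connectedComponentsWithStats(m)
        for j in range(1,k):
            if st[j,4]<15: continue
            q=np.nanmedian(w[l==j],0);e=q[:2]-BIN;f=rs.inv().apply(q-so)
            print(n,"px",ce[j].round().tolist(),"area",st[j,4],"world",q.round(3).tolist(),"bin",(e@[np.cos(a),np.sin(a)]).round(3),(e@[-np.sin(a),np.cos(a)]).round(3),"scoop",f.round(3).tolist())
E
python3 - <<'E'
from nug import *
look("a")
S=load("ascene")["pixels"][240:400,230:410];D=load("aside")["pixels"][210:340,310:470]
cv2.imwrite("pics/v4.png",np.hstack([cv2.resize(S,(400,360)),cv2.resize(D,(400,360))])[:,:,::-1])
E
```

```text
scoop pitch -3.1 tip bin x,y,z 0.0429 0.0006 0.0034 F [-2.7  0.4  0.2] w 0.212
side px [408.0, 265.0] area 285 world [0.649, -0.208, 0.045] bin 0.026 -0.012 scoop [0.029, -0.012, 0.04]
```

View pics/v4.png

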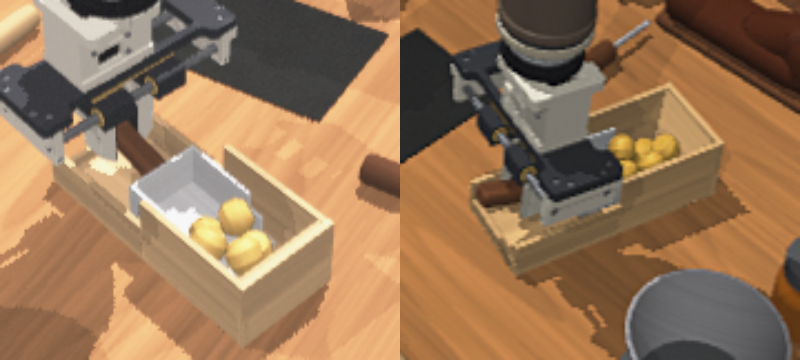

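Run:
```python
from h import *
w=lambda x,z,p,n=None:(*tcp_for(binpt(x,.001,z),BY,p),.1,n)
path([w(.053,.0045,-1,2),w(.058,.016,6,2),w(.064,.040,16,4)],.1)
```

```text
[[0.1,-0.17,0.01,0.08,0,-0.17,0],
 [0.1,-0.17,0.01,0.08,-0.01,-0.17,0],
 [0.1,-0.07,0,0.13,0,-0.61,0],
 [0.1,-0.07,0,0.13,0,-0.62,0],
 [0.1,-0.07,0,0.03,0,-0.44,0],
 [0.1,-0.08,0,0.02,0,-0.43,0],
 [0.1,-0.07,0,0.03,0,-0.44,0],
 [0.1,-0.07,0,0.04,0,-0.43,0]]
```

Call:
carry_out --pt "0.1 -0.17 0 0.08 0 -0.17 0" --pt "0.1 -0.17 0 0.08 0 -0.17 0" --pt "0.1 -0.07 0 0.13 0 -0.61 0" --pt "0.1 -0.07 0 0.13 0 -0.62 0"

```text
clock: 11.8
position: [0.5383, -0.1661, 0.0191]
ee_rot: [0.391, 3.011, -0.021]
force: [-0.4, -0.3, -3.9]
width: 0.208
gripper_force: 60.0
```

Call:
carry_out --pt "0.1 -0.07 0 0.03 0 -0.44 0" --pt "0.1 -0.08 0 0.02 0 -0.43 0" --pt "0.1 -0.07 0 0.03 0 -0.44 0" --pt "0.1 -0.07 0 0.04 0 -0.43 0"

```text
clock: 12.2
position: [0.5457, -0.168, 0.0177]
ee_rot: [0.368, 2.84, -0.052]
force: [0.9, 0.5, -3.4]
width: 0.211
gripper_force: 60.0
```

Run:
```python
from nug import *
look("b")
w=lambda x,z,p,n=None:(*tcp_for(binpt(x,.001,z),BY,p),.1,n)
path([w(.06,.064,22,2),w(.05,.14,25,4)],.1)
```

```text
scoop pitch 16.0 tip bin x,y,z 0.0624 0.0007 0.0399 F [ 0.9  0.5 -3.4] w 0.211
side px [415.0, 258.0] area 232 world [0.674, -0.211, 0.061] bin 0.052 -0.008 scoop [0.044, -0.009, 0.023]
side px [399.0, 263.0] area 129 world [0.634, -0.188, 0.054] bin 0.006 0.004 scoop [-0.002, 0.003, 0.029]
[[0.1,-0.09,0.01,-0.17,0,-0.54,0.01],
 [0.1,-0.11,0,-0.17,-0.01,-0.53,0],
 [0.1,-0.18,0,-0.66,0,-0.13,0],
 [0.1,-0.19,0,-0.67,0,-0.13,0],
 [0.1,-0.2,0,-0.66,0,-0.14,0],
 [0.1,-0.21,0,-0.65,0,-0.13,0]]
```

Call:
carry_out --pt "0.1 -0.09 0 -0.17 0 -0.54 0" --pt "0.1 -0.11 0 -0.17 0 -0.53 0" --pt "0.1 -0.18 0 -0.66 0 -0.4 0" --pt "0.1 -0.19 0 -0.67 0 -0.4 0" --pt "0.1 0 0 0 0 0 0"

```text
clock: 12.8
position: [0.5425, -0.1703, 0.0493]
ee_rot: [0.353, 2.722, -0.083]
force: [0.5, -0.4, -3.2]
width: 0.213
gripper_force: 60.0
```

Run:
```python
from nug import *
look("c")
S=load("cscene")["pixels"][210:400,220:420];D=load("cside")["pixels"][190:340,310:470]
cv2.imwrite("pics/v5.png",np.hstack([cv2.resize(S,(400,380)),cv2.resize(D,(400,380))])[:,:,::-1])
```

```text
scoop pitch 22.9 tip bin x,y,z 0.0562 -0.0023 0.0888 F [ 0.5 -0.4 -3.2] w 0.213
side px [394.0, 256.0] area 241 world [0.615, -0.186, 0.09] bin -0.012 0.001 scoop [-0.014, 0.003, 0.027]
```

View pics/v5.png

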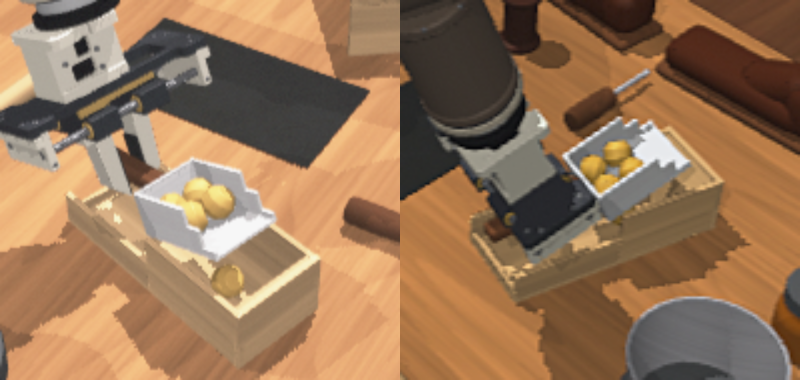

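Run:
```python
from h import *
p,r,s=cur();print(s["joints"].round(3))
rs=r*Rt(0).inv();so=p-rs.apply(G);tip=so+rs.apply([.048,0,0])
up=(p+[0,0,.09],r)
m=np.array([np.cos(np.radians(-120)),np.sin(np.radians(-120))]);t=np.array([.496,-.403])-.02*m
h=tcp_for([*t,.165],-120,20);print(h[0])
q,rr=path([(*up,.1),(*h,.1)],.1)
```

```text
[ 0.31   0.448 -0.156  2.247  1.091  0.118  0.427]
[ 0.57812866 -0.26074899  0.13271401]
[[0.1,-0.35,-0.01,-0.83,0,0,0],
 [0.1,-0.35,0,-0.83,0,0,0],
 [0.1,-0.34,-0.01,-0.83,0,0,0],
 [0.1,-0.35,-0.01,-0.83,0,0,0],
 [0.1,-0.1,-0.16,0.06,0.33,0.02,0.85],
 [0.1,-0.12,-0.14,0.06,0.33,0.02,0.86],
 [0.1,-0.12,-0.13,0.06,0.34,0.02,0.85],
 [0.1,-0.14,-0.12,0.07,0.33,0.02,0.86]]

[[0.1,-0.15,-0.11,0.07,0.33,0.02,0.85],
 [0.1,-0.16,-0.09,0.08,0.33,0.02,0.86],
 [0.1,-0.16,-0.07,0.08,0.33,0.02,0.85],
 [0.1,-0.17,-0.06,0.08,0.33,0.02,0.86],
 [0.1,-0.17,-0.03,0.08,0.34,0.02,0.85],
 [0.1,-0.18,-0.03,0.08,0.33,0.02,0.86],
 [0.1,-0.17,0,0.08,0.33,0.02,0.85],
 [0.1,-0.18,0.01,0.08,0.33,0.03,0.86]]

[[0.1,-0.17,0.04,0.08,0.33,0.02,0.85],
 [0.1,-0.18,0.05,0.08,0.34,0.02,0.86],
 [0.1,-0.16,0.06,0.07,0.33,0.02,0.85],
 [0.1,-0.16,0.09,0.08,0.33,0.02,0.86],
 [0.1,-0.16,0.1,0.06,0.33,0.02,0.85],
 [0.1,-0.14,0.11,0.07,0.33,0.02,0.86],
 [0.1,-0.14,0.13,0.06,0.33,0.02,0.85],
 [0.1,-0.12,0.14,0.06,0.33,0.02,0.85]]
```

Call:
carry_out --pt "0.1 -0.3 0 -0.6 0 0.5 0" --pt "0.1 -0.3 0 -0.8 0 0.4 0" --pt "0.1 -0.3 0 -0.8 0 0.2 0" --pt "0.1 -0.3 0 -0.8 0 0 0" --pt "0.1 0 0 0 0 0 0"

```text
clock: 13.4
position: [0.5475, -0.1715, 0.1212]
ee_rot: [0.369, 2.806, -0.073]
force: [0.6, 0.2, -1.9]
width: 0.211
gripper_force: 60.0
```

Run:
```python
from h import *
p,r,s=cur();rs=r*Rt(0).inv();print(p,s["joints"].round(3),rs.as_euler("ZYX",degrees=True).round(1))
m=np.array([np.cos(np.radians(-120)),np.sin(np.radians(-120))]);t=np.array([.496,-.403])-.02*m
h=tcp_for([*t,.175],-120,18);print(h[0])
W=[]
for k in range(1,5):
    a=k/4;W.append((p+(h[0]-p)*a,Rt(-14.8-105.2*a,18),.1))
path(W,.1)
```

```text
[ 0.54754452 -0.17147013  0.12122638] [ 0.715  0.412 -0.667  2.07   0.651  0.511  0.901] [-14.9 -18.   -0.6]
[ 0.5786481  -0.25984928  0.14776818]
[[0.1,-0.12,-0.15,-0.02,0.26,0,0.87],
 [0.1,-0.13,-0.15,-0.01,0.26,0.01,0.87],
 [0.1,-0.14,-0.13,-0.01,0.27,0,0.87],
 [0.1,-0.15,-0.12,0,0.26,0.01,0.87],
 [0.1,-0.17,-0.11,-0.01,0.26,0,0.87],
 [0.1,-0.17,-0.09,0,0.28,0,0.87],
 [0.1,-0.18,-0.08,0,0.29,0,0.88],
 [0.1,-0.18,-0.06,0.01,0.28,0,0.87]]

[[0.1,-0.19,-0.04,0.01,0.29,0,0.87],
 [0.1,-0.19,-0.03,0,0.28,0,0.87],
 [0.1,-0.2,-0.01,0.01,0.28,0,0.87],
 [0.1,-0.19,0,0.01,0.29,0,0.88],
 [0.1,-0.19,0.03,0,0.28,0,0.87],
 [0.1,-0.2,0.04,0.01,0.28,0,0.87],
 [0.1,-0.18,0.06,0.01,0.29,0,0.88],
 [0.1,-0.18,0.07,0,0.28,0,0.87]]

[[0.1,-0.17,0.09,0,0.29,0,0.88],
 [0.1,-0.17,0.1,0,0.28,0,0.87],
 [0.1,-0.16,0.12,-0.01,0.28,0,0.87],
 [0.1,-0.14,0.13,-0.01,0.29,0,0.87]]
```

Call:
carry_out --pt "0.1 -0.12 -0.15 -0.02 0.26 0 0.87" --pt "0.1 -0.13 -0.15 0 0.26 0 0.87" --pt "0.1 -0.14 -0.13 0 0.27 0 0.87" --pt "0.1 -0.15 -0.12 0 0.26 0 0.87" --pt "0.1 -0.17 -0.11 0 0.26 0 0.87" --pt "0.1 -0.17 -0.09 0 0.28 0 0.87" --pt "0.1 -0.18 -0.08 0 0.29 0 0.88" --pt "0.1 -0.18 -0.06 0 0.28 0 0.87"

```text
clock: 14.2
position: [0.5575, -0.2062, 0.1277]
ee_rot: [1.365, 2.514, -0.22]
force: [-0.6, 0.1, -2.6]
width: 0.215
gripper_force: 60.0
```

Call:
carry_out --pt "0.1 -0.19 -0.04 0 0.29 0 0.87" --pt "0.1 -0.19 -0.03 0 0.28 0 0.87" --pt "0.1 -0.2 0 0 0.28 0 0.87" --pt "0.1 -0.19 0 0 0.29 0 0.88" --pt "0.1 -0.19 0.03 0 0.28 0 0.87" --pt "0.1 -0.2 0.04 0 0.28 0 0.87" --pt "0.1 -0.18 0.06 0 0.29 0 0.88" --pt "0.1 -0.18 0.07 0 0.28 0 0.87"

```text
clock: 15.0
position: [0.5707, -0.2405, 0.1394]
ee_rot: [2.219, 1.895, -0.356]
force: [-0.5, -0.1, -3.4]
width: 0.212
gripper_force: 60.0
```

Call:
carry_out --pt "0.1 -0.17 0.09 0 0.29 0 0.88" --pt "0.1 -0.17 0.1 0 0.28 0 0.87" --pt "0.1 -0.16 0.12 0 0.28 0 0.87" --pt "0.1 -0.14 0.13 0 0.29 0 0.87" --pt "0.1 0 0 0 0 0 0"

```text
clock: 15.5
position: [0.5775, -0.2595, 0.1445]
ee_rot: [2.561, 1.478, -0.41]
force: [-0.1, 0.8, -3.3]
width: 0.21
gripper_force: 60.0
```

Run:
```python
from nug import *
p,r,s=cur();rs=r*Rt(0).inv();print(p,s["joints"].round(3),rs.as_euler("ZYX",degrees=True).round(1))
look("d")
so=p-rs.apply(G);print("tip",so+rs.apply([.048,0,0]))
yaw=-120;m=np.array([np.cos(np.radians(yaw)),np.sin(np.radians(yaw))]);C=np.array([.496,-.403])
W=[]
for pi,off,z in((0,-.03,.155),(-15,-.028,.135),(-30,-.025,.128),(-45,-.022,.125),(-60,-.02,.125)):
    W.append((*tcp_for([*(C+off*m),z],yaw,pi),.1))
path(W,.1)
```

```text
[ 0.57746027 -0.25953789  0.14451995] [ 0.256  0.579 -0.14   1.597  0.409  1.132 -0.595] [-1.20e+02 -1.82e+01 -1.00e-01]
scoop pitch 18.2 tip bin x,y,z -0.0678 -0.2199 0.1721 F [-0.1  0.8 -3.3] w 0.21
side px [428.0, 222.0] area 16 world [0.611, -0.264, 0.238] bin 0.004 -0.075 scoop [-0.082, 0.032, 0.112]
side px [404.0, 226.0] area 50 world [0.564, -0.239, 0.239] bin -0.048 -0.063 scoop [-0.08, -0.022, 0.112]
side px [426.0, 278.0] area 375 world [0.534, -0.342, 0.179] bin -0.051 -0.17 scoop [0.0, 0.003, 0.023]
side px [358.0, 291.0] area 99 world [0.515, -0.174, 0.025] bin -0.112 -0.013 scoop [-0.177, -0.097, -0.082]
tip [ 0.50482022 -0.38528931  0.17213455]
[[0.1,0.02,0.02,-0.31,0,0.79,0.01],
 [0.1,0.04,0.02,-0.31,-0.01,0.8,0.01],
 [0.1,0.06,0.02,-0.31,0,0.79,0.01],
 [0.1,0.09,0.02,-0.29,0,0.79,0.01],
 [0.1,-0.16,0,-0.23,0,0.87,0],
 [0.1,-0.14,0,-0.25,0,0.88,0],
 [0.1,-0.11,0,-0.25,0,0.87,0],
 [0.1,-0.2,0,-0.42,0,0.87,0]]

[[0.1,-0.15,0,-0.43,0,0.87,0],
 [0.1,-0.12,0,-0.45,0,0.88,0],
 [0.1,-0.19,0,-0.48,0,0.87,0],
 [0.1,-0.14,0,-0.5,0,0.87,0],
 [0.1,-0.11,0,-0.51,0,0.87,0],
 [0.1,-0.15,0,-0.51,0,0.87,0],
 [0.1,-0.1,0,-0.53,0,0.88,0],
 [0.1,-0.06,0,-0.53,0,0.87,0]]
```

Run:
```python
from nug import *
yaw=-120;m=np.array([np.cos(np.radians(yaw)),np.sin(np.radians(yaw))]);C=np.array([.496,-.403])
W=[]
for pi,off,z in((0,-.03,.145),(-15,-.032,.120),(-30,-.03,.108),(-45,-.025,.103),(-60,-.02,.103)):
    W.append((*tcp_for([*(C+off*m),z],yaw,pi),.1))
path(W,.1)
```

```text
[[0.1,0.05,0.02,-0.22,0,0.79,0.01],
 [0.1,0.06,0.02,-0.21,-0.01,0.8,0.01],
 [0.1,0.08,0.02,-0.2,0,0.79,0.01],
 [0.1,0.1,0.02,-0.2,0,0.79,0.01],
 [0.1,-0.11,0,-0.16,0,0.87,0],
 [0.1,-0.09,0,-0.18,0,0.88,0],
 [0.1,-0.07,0,-0.18,0,0.87,0],
 [0.1,-0.2,0,-0.35,0,0.87,0]]

[[0.1,-0.17,0,-0.36,0,0.87,0],
 [0.1,-0.14,0,-0.38,0,0.88,0],
 [0.1,-0.22,0,-0.47,0,0.87,0],
 [0.1,-0.18,0,-0.5,0,0.87,0],
 [0.1,-0.14,0,-0.5,0,0.87,0],
 [0.1,-0.18,0,-0.54,0,0.87,0],
 [0.1,-0.13,0,-0.56,0,0.88,0],
 [0.1,-0.08,0,-0.57,0,0.87,0]]
```

Call:
carry_out --pt "0.1 0.05 0.02 -0.22 0 0.79 0" --pt "0.1 0.06 0.02 -0.21 0 0.8 0" --pt "0.1 0.08 0.02 -0.2 0 0.79 0" --pt "0.1 0.1 0.02 -0.2 0 0.79 0" --pt "0.1 -0.11 0 -0.16 0 0.87 0" --pt "0.1 -0.09 0 -0.18 0 0.88 0" --pt "0.1 -0.07 0 -0.18 0 0.87 0" --pt "0.1 -0.2 0 -0.35 0 0.87 0"

```text
clock: 16.4
position: [0.5767, -0.2626, 0.1849]
ee_rot: [-2.536, -1.472, -0.452]
force: [0.3, -0.1, -3.2]
width: 0.212
gripper_force: 60.0
```

Run:
```python
from nug import *
p,r,s=cur();rs=r*Rt(0).inv();print(p,s["joints"].round(3),rs.as_euler("ZYX",degrees=True).round(1))
print("tip",p+rs.apply(np.array([.048,0,0])-G))
```

```text
[ 0.5766984  -0.26262982  0.18492663] [ 0.83   0.546 -0.43   1.599 -0.156  1.02   0.021] [-1.197e+02  2.020e+01  1.000e-01]
tip [ 0.51179246 -0.37649489  0.11655614]
```

Call:
carry_out --pt "0.1 -0.17 0 -0.36 0 0.87 0" --pt "0.1 -0.14 0 -0.38 0 0.88 0" --pt "0.1 -0.22 0 -0.47 0 0.87 0" --pt "0.1 -0.18 0 -0.5 0 0.87 0" --pt "0.1 -0.14 0 -0.5 0 0.87 0" --pt "0.1 -0.18 0 -0.54 0 0.87 0" --pt "0.1 -0.13 0 -0.56 0 0.88 0" --pt "0.1 -0.08 0 -0.57 0 0.87 0"

```text
clock: 17.2
position: [0.534, -0.338, 0.2408]
ee_rot: [-2.041, -1.182, -1.182]
force: [1.1, 0.5, -3.0]
width: 0.214
gripper_force: 60.0
```

Call:
carry_out --pt "0.1 0 0 0 0 0 0" --pt "0.1 0 0 0 0 0 0" --pt "0.1 0 0 0 0 0 0"

```text
clock: 17.5
position: [0.5352, -0.3359, 0.2415]
ee_rot: [-2.041, -1.184, -1.178]
force: [0.5, 0.8, -1.4]
width: 0.212
gripper_force: 60.0
```

Run:
```python
from nug import *
p,r,s=cur();rs=r*Rt(0).inv();print(p,s["joints"].round(3),rs.as_euler("ZYX",degrees=True).round(1))
print("tip",p+rs.apply(np.array([.048,0,0])-G));look("e")
S=load("escene")["pixels"][260:480,90:330];D=load("eside")["pixels"][190:400,340:570]
cv2.imwrite("pics/v6.png",np.hstack([cv2.resize(S,(400,370)),cv2.resize(D,(400,370))])[:,:,::-1])
```

```text
[ 0.53524767 -0.33586532  0.24153909] [ 1.309  0.832 -0.642  1.436 -0.555  1.345  0.476] [-119.6   59.9    0.3]
tip [ 0.50711095 -0.38557165  0.10519333]
scoop pitch -59.9 tip bin x,y,z -0.0655 -0.2196 0.1052 F [ 0.5  0.8 -1.4] w 0.212
side px [421.0, 339.0] area 249 world [0.503, -0.378, 0.05] bin -0.071 -0.213 scoop [0.093, -0.007, -0.032]
side px [441.0, 354.0] area 57 world [0.494, -0.433, 0.057] bin -0.066 -0.269 scoop [0.114, 0.012, 0.017]
```

View pics/v6.png

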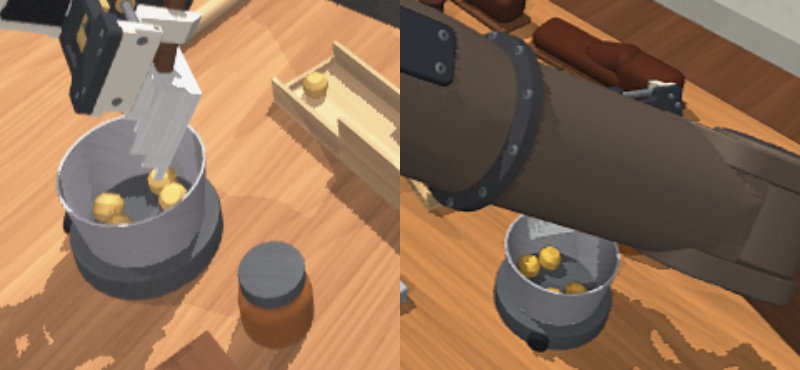

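Run:
```python
from nug import *
p,r,s=cur()
m=np.array([np.cos(np.radians(-135)),np.sin(np.radians(-135)),0])
h=tcp_for([.472,.016,.06],-135,0,ref=(0,0,0));print(h[0])
W=[(p+[.01,.017,.05],Rt(-120,-50),.1),((.57,-.23,.25),Rt(-120,0),.1),((.56,-.08,.20),Rt(-130,0),.1),(*h,.1)]
path(W,.1)
```

```text
[0.54172073 0.08572073 0.079     ]
[[0.1,0.71,0,-0.11,0,-0.57,0.01],
 [0.1,0.7,0.01,-0.14,-0.01,-0.58,0.02],
 [0.1,0.69,0,-0.19,0,-0.57,0.01],
 [0.1,0.1,-0.09,0.38,0,-0.87,0],
 [0.1,0.13,-0.09,0.37,0,-0.88,0],
 [0.1,0.17,-0.1,0.36,0,-0.87,0],
 [0.1,0.2,-0.09,0.34,0,-0.87,0],
 [0.1,0.22,-0.09,0.33,0,-0.88,0]]

[[0.1,0.25,-0.09,0.3,0,-0.87,0],
 [0.1,0.28,-0.09,0.28,0,-0.87,0],
 [0.1,0.3,-0.1,0.25,0,-0.87,0],
 [0.1,0.33,-0.09,0.23,0,-0.88,0],
 [0.1,0.34,-0.09,0.2,0,-0.87,0],
 [0.1,0.71,-0.48,0.29,0,0,0.25],
 [0.1,0.7,-0.49,0.28,0,0,0.25],
 [0.1,0.69,-0.52,0.29,0,0,0.25]]

[[0.1,0.68,-0.53,0.28,0,0,0.25],
 [0.1,0.66,-0.54,0.29,0,0,0.25],
 [0.1,0.65,-0.57,0.28,0,0,0.25],
 [0.1,0.63,-0.58,0.29,0,0,0.25],
 [0.1,0.51,-0.54,0.54,0,0,0.1],
 [0.1,0.51,-0.54,0.54,0,0,0.09],
 [0.1,0.5,-0.54,0.53,0,0,0.1],
 [0.1,0.5,-0.55,0.54,0,0,0.1]]

[[0.1,0.49,-0.55,0.54,0,0,0.09],
 [0.1,0.48,-0.56,0.54,0,0,0.1],
 [0.1,0.48,-0.57,0.53,0,0,0.1],
 [0.1,0.48,-0.57,0.54,0,0,0.09],
 [0.1,0.47,-0.57,0.54,0,0,0.1]]
```

Call:
carry_out --pt "0.1 0.71 0 -0.11 0 -0.57 0" --pt "0.1 0.7 0 -0.14 0 -0.58 0" --pt "0.1 0.69 0 -0.19 0 -0.57 0" --pt "0.1 0.1 -0.09 0.38 0 -0.87 0" --pt "0.1 0.13 -0.09 0.37 0 -0.88 0" --pt "0.1 0.17 -0.1 0.36 0 -0.87 0" --pt "0.1 0.2 -0.09 0.34 0 -0.87 0" --pt "0.1 0.22 -0.09 0.33 0 -0.88 0"

```text
clock: 18.4
position: [0.5572, -0.2743, 0.2711]
ee_rot: [-2.489, -1.442, -0.55]
force: [-0.8, 1.0, -3.2]
width: 0.211
gripper_force: 60.0
```

Call:
carry_out --pt "0.1 0.25 -0.09 0.3 0 -0.87 0" --pt "0.1 0.28 -0.09 0.28 0 -0.87 0" --pt "0.1 0.3 -0.1 0.25 0 -0.87 0" --pt "0.1 0.33 -0.09 0.23 0 -0.88 0" --pt "0.1 0.34 -0.09 0.2 0 -0.87 0" --pt "0.1 0.71 -0.48 0.29 0 0 0.25" --pt "0.1 0.7 -0.49 0.28 0 0 0.25" --pt "0.1 0.69 -0.52 0.29 0 0 0.25"

```text
clock: 19.2
position: [0.5648, -0.1642, 0.2282]
ee_rot: [2.775, 1.471, 0.004]
force: [-0.2, 0.2, -2.0]
width: 0.212
gripper_force: 60.0
```

Call:
carry_out --pt "0.1 0.68 -0.53 0.28 0 0 0.25" --pt "0.1 0.66 -0.54 0.29 0 0 0.25" --pt "0.1 0.65 -0.57 0.28 0 0 0.25" --pt "0.1 0.63 -0.58 0.29 0 0 0.25" --pt "0.1 0.51 -0.54 0.54 0 0 0.1" --pt "0.1 0.51 -0.54 0.54 0 0 0.1" --pt "0.1 0.5 -0.54 0.53 0 0 0.1" --pt "0.1 0.5 -0.55 0.54 0 0 0.1"

```text
clock: 20.0
position: [0.5507, -0.0054, 0.1459]
ee_rot: [2.872, 1.274, 0.005]
force: [-0.0, -0.2, -2.8]
width: 0.211
gripper_force: 60.0
```

Run:
```python
from nug import *
p,r,s=cur();rs=r*Rt(0).inv();print(s["joints"].round(3),rs.as_euler("ZYX",degrees=True).round(1))
look("f");so=p-rs.apply(G);print(so)
for n in("fscene","fside"):
    i=load(n);w=cloud(i);c=i["pixels"].astype(int);ch=c.max(-1)-c.min(-1);q=(w-so)@rs.as_matrix()
    m=(ch<40)&(c.max(-1)>110)&(abs(q[...,0])<.07)&(abs(q[...,1])<.05)&(q[...,2]>-.012)&(q[...,2]<.05);a=q[m]
    b=a[(abs(a[:,1])<.024)&(a[:,0]>-.035)&(a[:,2]<.012)]
    print(n,len(a),np.percentile(a,[1,50,99],0).round(4).tolist(),np.polyfit(b[:,0],b[:,2],1) if len(b)>20 else "",b[:,2].mean() if len(b) else "")
h=tcp_for([.472,.016,.0045],-135,0,ref=(0,0,0))
path([(h[0]+[0,0,.03],h[1],.1),(*h,.1,3)],.1)
```

```text
[ 0.202  0.43  -0.389  1.833  0.2    0.914 -1.013] [-1.322e+02  2.000e-01  1.000e-01]
scoop pitch -0.2 tip bin x,y,z -0.1877 0.0289 0.1265 F [-0.  -0.2 -2.8] w 0.211
side px [358.0, 291.0] area 98 world [0.515, -0.174, 0.024] bin -0.112 -0.013 scoop [0.05, 0.086, -0.103]
side px [421.0, 339.0] area 246 world [0.503, -0.378, 0.051] bin -0.071 -0.213 scoop [0.21, 0.214, -0.076]
side px [441.0, 354.0] area 61 world [0.494, -0.433, 0.057] bin -0.066 -0.269 scoop [0.256, 0.245, -0.07]
[ 0.48459303 -0.07848547  0.12662225]
fscene 1923 [[-0.0442, -0.0334, 0.0004], [-0.0017, -0.0047, 0.0164], [0.0486, 0.0356, 0.0406]] [-0.01294717  0.00329499] 0.002873722085869976
fside 1090 [[-0.0491, -0.0375, -0.001], [-0.0123, -0.0045, 0.0033], [0.0471, 0.0263, 0.0405]] [0.00547295 0.00195515] 0.0019987941845202952
[[0.1,0.41,-0.43,0.61,0,0,0.09],
 [0.1,0.4,-0.44,0.61,-0.01,-0.01,0.09],
 [0.1,0.4,-0.44,0.61,0,0,0.09],
 [0.1,0.39,-0.44,0.61,0,0,0.09],
 [0.1,0.39,-0.45,0.61,-0.01,0,0.09],
 [0.1,0.39,-0.45,0.61,0,-0.01,0.09],
 [0.1,0,0,0.4,0,0,0],
 [0.1,0,0,0.4,0,0,0]]

[[0.1,0,0,0.4,0,0,0]]
```

Call:
carry_out --pt "0.1 0.41 -0.43 0.61 0 0 0.09" --pt "0.1 0.4 -0.44 0.61 0 0 0.09" --pt "0.1 0.4 -0.44 0.61 0 0 0.09" --pt "0.1 0.39 -0.44 0.61 0 0 0.09" --pt "0.1 0.39 -0.45 0.61 0 0 0.09" --pt "0.1 0.39 -0.45 0.61 0 0 0.09" --pt "0.1 0 0 0.4 0 0 0" --pt "0.1 0 0 0.4 0 0 0"

```text
clock: 20.9
position: [0.5445, 0.081, 0.0342]
ee_rot: [2.905, 1.195, 0.004]
force: [0.8, -0.3, -1.8]
width: 0.211
gripper_force: 60.0
```

Call:
carry_out --pt "0.1 0 0 0.35 0 0 0" --pt "0.1 0 0 0 0 0 0" --pt "0.1 0 0 0 0 0 0"

```text
clock: 21.2
position: [0.5444, 0.0803, 0.0254]
ee_rot: [2.907, 1.191, 0.002]
force: [-1.2, 0.0, -3.1]
width: 0.211
gripper_force: 60.0
```

Call:
carry_out --pt "0.1 0 0 0.12 0 0 0" --pt "0.1 0 0 0 0 0 0"

```text
clock: 21.4
position: [0.5443, 0.0808, 0.0224]
ee_rot: [2.907, 1.192, 0.003]
force: [-0.8, -0.3, -2.5]
width: 0.213
gripper_force: 60.0
```

Call:
carry_out --pt "0.5 0 0 0 0 0 0" --pt "0.7 0 0 0 0 0 0" --pt "0.7 0 0 0 0 0 0" --pt "0.7 0 0 0 0 0 0" --pt "0.7 0 0 -0.6 0 0 0" --pt "0.7 0 0 -1 0 0 0" --pt "0.7 0 0 -1 0 0 0" --pt "0.7 0 0 -1 0 0 0"

```text
clock: 22.2
position: [0.5439, 0.081, 0.1132]
ee_rot: [-2.906, -1.193, -0.002]
force: [1.1, -0.1, -0.1]
width: 0.699
gripper_force: 0.0
```

Call:
carry_out --pt "0.7 0 0 -1 0 0 0" --pt "0.7 0 0 -1 0 0 0" --pt "0.7 0 0 0 0 0 0" --pt "0.7 0 0 0 0 0 0" --pt "0.7 0 0 0 0 0 0"

```text
clock: 22.7
position: [0.5434, 0.0807, 0.1614]
ee_rot: [-2.906, -1.193, 0.0]
force: [-0.2, 0.5, -0.6]
width: 0.705
gripper_force: 0.0
```

Run:
```python
from nug import *
look("g");so=np.array([.473,.010,.003]);rs=R.from_euler("Z",-135.5,degrees=True)
for n in("gscene","gside"):
    i=load(n);w=cloud(i);c=i["pixels"].astype(int);ch=c.max(-1)-c.min(-1);q=(w-so)@rs.as_matrix()
    m=(ch<40)&(c.max(-1)>110)&(abs(q[...,0])<.07)&(abs(q[...,1])<.05)&(q[...,2]>0)&(q[...,2]<.05);a=q[m]
    b=a[(abs(a[:,1])<.024)&(a[:,0]>-.035)&(a[:,2]<.012)]
    print(n,len(a),np.percentile(a,[1,50,99],0).round(4).tolist(),np.polyfit(b[:,0],b[:,2],1),b[:,2].mean())
```

```text
scoop pitch -0.0 tip bin x,y,z -0.2241 0.1143 0.1424 F [-0.2  0.5 -0.6] w 0.705
side px [359.0, 291.0] area 93 world [0.516, -0.174, 0.025] bin -0.111 -0.013 scoop [0.1, 0.162, -0.117]
side px [421.0, 339.0] area 244 world [0.503, -0.378, 0.05] bin -0.071 -0.213 scoop [0.252, 0.298, -0.092]
side px [441.0, 354.0] area 65 world [0.495, -0.433, 0.057] bin -0.065 -0.268 scoop [0.297, 0.331, -0.085]
gscene 1515 [[-0.0465, -0.0344, 0.0005], [-0.0041, -0.0088, 0.0163], [0.0468, 0.0358, 0.0411]] [-0.01023041  0.00319283] 0.0029367445421738083
gside 881 [[-0.0492, -0.035, 0.0006], [-0.0106, -0.0021, 0.0057], [0.0474, 0.0303, 0.0428]] [0.00302191 0.00422564] 0.004251630802193847
```

The scoop lies flat on the mat, let go. Four nuggets are in the pan and one is in the bin, so I'm handing it in.

```bash
python3 -c "
from cell import arm
print(arm.sign_off())"
```

```text
the job is handed in; nothing more can be done
None
```

The job is handed in (no verdict was returned): four nuggets are in the pan and one is still in the bin. The scoop lies upright on the mat, let go, after about 23 s of robot time.

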